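# Make up the injection kit and the eye-drop kit for a poultry vaccination

## Task

Make up the two vaccination kits: in the large injection tray lay the automatic syringe in the long bay, lay the box of needles flat in the rectangular bay and stand the larger amber vaccine bottle in the round cup; in the small eye-drop tray stand the small amber vial in the smaller cup and the dropper bottle in the larger cup. Each thing must sit fully down in its own recess, the bottles and the vial upright. Set everything down gently without dropping it or knocking any bottle over, and leave the tally counter and the marker pen where they are.

Things in the scene. Friction and masses are not known exactly. Their poses are not given: they have to be found in the camera images.
- syringe_mid (a point): Automatic syringe lying flat: steel barrel 19 mm thick, two black spread handles at one end, thin white needle guard at the other. 157 mm long, 66 mm wide over the handles, 30 mm high, about 150 g. Point: mid-barrel on its centre line, 15 mm above the underside, where to grip. x along the barrel to the guard (76 mm that way, handles 82 mm the other), y across, z up. Plain barrel 35 mm either way.
- bottle_mid (a point): Injection vaccine bottle, the larger of the two amber glass ones, standing: 36 mm diameter up to 44 mm high, 63 mm high in all with a narrow neck and metal cap, paper label, 75 g. This point is on its axis, half-way up, 31.5 mm above the foot; z up.
- needle_box_mid (a point): White plastic box of spare needles with a hinged lid, lying flat, 64 x 40 x 30 mm high, 60 g. This point is its centre, 15 mm above the underside; x along the 64 mm side, y along the 40 mm side, z up.
- vial_mid (a point): Small amber glass vaccine vial, standing: 24 mm diameter up to 33 mm high, 48 mm high in all with a narrow neck and a metal cap 20 mm wide, 25 g. This point is on its axis, half-way up, 24 mm above the foot; z up.
- dropper_mid (a point): White plastic dropper bottle with a pointed nozzle, standing: 30 mm diameter up to 36 mm high, 62 mm high in all, 35 g. This point is on its axis, half-way up, 31 mm above the foot; z up.
- inj_tray: Injection tray, large, white, fixed, 170 (x) by 200 mm (y), top face 16 mm above the table. Origin: centre of underside, z up. Recesses (centre x, y; size; floor height): long bay for the syringe -34, 0; 90 (x) by 184 (y); 10 mm. Rectangular bay for the needle box +49, +45; 62 (x) by 90 (y); 8 mm. Round cup for the bottle +49, -60; diameter 60; 6 mm. Fingers 10 mm above a foot clear the top.
- drop_tray: Eye-drop tray: small white kit tray, dark-lined, fixed, 78 mm (x) by 136 mm (y), top face 14 mm above the table, with two round cups 8 mm deep, floors 6 mm above the table. Origin: centre of the underside, on the table; z up. Larger cup, diameter 56 mm, for the dropper bottle: centre x 0, y -33 mm. Smaller cup, diameter 42 mm, for the vial: centre x 0, y +38 mm.
- counter: Steel hand tally counter standing by the trays, 46 mm diameter, 40 mm high over its button, not part of the kits. Origin: centre of the underside.
- marker: Marker pen, 116 mm long and 16 mm thick, lying by the trays, not part of the kits. Origin: under its middle; x along it.
Things that resemble listed ones, but are neither listed nor needed, are in the scene too. Leave any brown or green look-alike of the part that bears syringe_mid alone.

How it is judged (in metres and radians):
At the end, for the whole second after the job is handed in: All five things rest still in their own recesses, upright or flat within 0.15 rad, at seated height within 4 mm, centred along both tray axes: syringe 16 mm (18 lengthwise), needle box 14 mm (16 lengthwise), both either way round, bottle 14 mm, vial 11 mm, dropper bottle 15 mm (x of syringe_mid in the frame of inj_tray between -0.05 and -0.018 m and y of syringe_mid in the frame of inj_tray between -0.018 and 0.018 m and z of syringe_mid in the frame of inj_tray between 0.021 and 0.029 m and angle between each of syringe_mid, needle_box_mid, bottle_mid, vial_mid, dropper_mid's own z axis and vertical below 0.15 rad and linear speed of each of syringe, needle_box, bottle, vial, dropper below 0.02 m/s and x of needle_box_mid in the frame of inj_tray between 0.035 and 0.063 m and y of needle_box_mid in the frame of inj_tray between 0.029 and 0.061 m and z of needle_box_mid in the frame of inj_tray between 0.019 and 0.027 m and x of bottle_mid in the frame of inj_tray between 0.035 and 0.063 m and y of bottle_mid in the frame of inj_tray between -0.074 and -0.046 m and z of bottle_mid in the frame of inj_tray between 0.0335 and 0.0415 m and x of vial_mid in the frame of drop_tray between -0.011 and 0.011 m and y of vial_mid in the frame of drop_tray between 0.027 and 0.049 m and z of vial_mid in the frame of drop_tray between 0.026 and 0.034 m and x of dropper_mid in the frame of drop_tray between -0.015 and 0.015 m and y of dropper_mid in the frame of drop_tray between -0.048 and -0.018 m and z of dropper_mid in the frame of drop_tray between 0.033 and 0.041 m); the robot touches nothing.
It fails at once if the tally counter or the marker pen is moved more than 25 mm (distance of any of counter, marker from where it was at the start of the episode above 0.025 m).
It fails at once if the vaccine bottle, the vial or the dropper bottle is knocked over (tilted more than 0.8 rad) (angle between any of bottle_mid, vial_mid, dropper_mid's own z axis and vertical above 0.8 rad).
It fails at once if a thing is dropped or thrown: out of the fingers it goes faster than 0.6 m/s (a fall of about 20 mm) ((contact force between the fingers and syringe below 0.01 N and linear speed of syringe above 0.6 m/s) or (contact force between the fingers and bottle below 0.01 N and linear speed of bottle above 0.6 m/s) or (contact force between the fingers and needle_box below 0.01 N and linear speed of needle_box above 0.6 m/s) or (contact force between the fingers and vial below 0.01 N and linear speed of vial above 0.6 m/s) or (contact force between the fingers and dropper below 0.01 N and linear speed of dropper above 0.6 m/s)).
It also fails if it takes over 141 s, if anything falls off the work surface, if the arm or the gripper's body presses on something with over 40 N, if the wrist force passes 120 N, or if a joint passes its speed limit or range.

## Robot

A 6-joint arm with a two-finger parallel gripper is mounted at the origin on the work surface. World frame = base frame: x ahead of the robot, y to its left, z up, the work surface at z = 0. Lengths are in mm, angles in rad, forces in N, time in s.
With the tool pointing down it reaches from about 275 to 1000 mm from the base axis. Payload 8.4 kg.
Tool frame: the origin (TCP) lies at the very end of the fingers, on their centre line; the grasp point (between the pads) lies 19 mm behind it; z points along the fingers, y is the direction in which the jaws open and shut (so a half turn about z gives the same grasp; the last joint's range is limited). The gripper opens to 85 mm and grips with 20 to 120 N. Pads are 22 mm wide; open, the fingers measure 114 mm over their backs; the gripper's body (76 mm by 85 mm) begins 54 mm behind the grasp point. The pads swing forward as they close: fully open they stand 13 mm farther back than shut.
Start: joints at [1.185, 0.353, 1.633, -0, 1.155, -0.002], TCP at [234.028, 579.533, 195.981] pointing down, gripper open.
Joint ranges: [-2.63, 2.63], [-0.92, 2.1], [0.06, 2.66], [-1.3, 4.44], [0, 2.69], [-3.02, 3.02]. Speed limits (rad/s): [2.22, 2.22, 2.79, 3.14, 3.14, 3.14].

## Interface

Orientations are given as [roll, pitch, yaw] about the fixed x, y, z axes, in that order (R = Rz(yaw) Ry(pitch) Rx(roll)).
In Python, from rig import sense, grab_frame, get_calibration, sign_off, boxes_of, trace gives the robot as it stands.
- The arm moves only by the tool servo_tool, never from a script. Its argument "rows" is a list of rows, each a list of 3 entries, a list of its own where there are three numbers: the finger opening in mm, from 0 to 85.4, then the shift along the tool's x, y, z in mm, then the turn, a rotation vector about the tool's x, y, z in degrees. A call has 1 to 8 rows; each row shifts and turns the commanded pose from where the row before left it, along the tool's axes as they then stand; what a row does not reach is not made up. A row lasts 1/8 s, in which the tool goes at most 62.5 mm and 10.7 degrees, less where a joint would pass 70% of its speed; a pose out of reach is approached as far as the arm can. A call is refused whole if a number of a shift passes 62.5 or a number of a turn 10.7, either way. A call with a gripper value outside its range is refused whole. The fingers move at their own pace and stop on an object; "force" is the grip in N (left out, the last holds). Time passes only in rows, so rows that do not move let the fingers close. It gives the time, the measured TCP pose, the force and the opening at its end, in the units of the state.
- sense(): the state, without advancing time (a new reading comes with each control period).
- grab_frame(name): name is "scene" or "side" or "wrist"; returns the picture (420x560x3 uint8, blue, green, red); there is no depth.
- get_calibration(name): a dict with "intrinsics" (3x3 intrinsics, pixels), "k1" (the pictures are not rectified: a ray, as slopes to the right and down, at radius r is drawn at 1 + k1 r^2 times it, then the intrinsics apply), "world_to_cam" (4x4, takes a point from world to camera coordinates). Camera axes: x right, y down, z forward; pixel columns grow to the right and rows downward; lengths in mm; the calibration is good to about 2 mm. A picture is of the moment at which its call begins: read the wrist's pose just before it. get_calibration takes no time and is no camera call; for the wrist camera it gives the pose at the moment of the call.
- sign_off(): hands the job in, once; it reports no verdict.
Trained networks look in the newest picture that a camera, given by its name, has taken for a name from the list of things; names that differ only in an ending like _2 or _b are one class to them, and where a whole thing is asked for, a point or a joint stands for the part that bears it (a point fixed in the world has none). Each returns a list of dicts, best first, with "conf" (0 to 1); they miss things now and then, are a little off and sometimes report something else, mostly with a low value. They report only what shows in the picture. A call takes as long as a camera call. They do not tell look-alikes from the thing itself.
- boxes_of(camera, thing): "centre" ([x, y, z] in mm, in the coordinates of the camera as it stood for that picture, good to about 4 mm: the middle of the surface that is visible of it).
- trace(camera, thing): "mask" (420x560 bool, what is visible of it).
The state is a dict: "clock": time; "qpos": joint angles; "qvel": joint speeds; "joint_efforts": joint torques, N m; "eef_pos": TCP position; "tcp_rot": TCP orientation; "contact_force": force on the tool from outside, world axes, zero at the start; "wrist_torque": the same for the moment, N m; "opening": opening from 0.0 (shut) to 1.0 (fully open).
Only numpy, scipy, OpenCV 4.12 (cv2) and the standard library are available. Lean on these libraries where they do the work, as an engineer would, in place of code of your own. Each camera call takes 0.05 s, during which the arm holds its last target. There are 200 camera calls.

## Working session

There is one attempt and no reset: what is moved stays moved. The work goes in short steps, Python scripts to look and compute and a tool call to move; the robot and the scene stay as the last step left them, time stands still between calls to the robot, and variables do not carry over. Pictures are saved under pics/ and viewed, about 12 in all and at most 16, crops included, and the job is handed in when it is done.

Besides the shell and the picture viewer there is one more tool, called by a JSON object that holds its "fn" and its "kwargs", one argument or row to a line. servo_tool: Moves the arm, as the interface text tells. Its arguments: {"type":"object","properties":{"rows":{"type":"array","items":{"type":"array"}},"force":{"type":"number"}},"required":["rows"]}

```bash
ls; mkdir -p pics; cat > h.py <<'E'
import numpy as np, cv2
from rig import sense, grab_frame, get_calibration, sign_off, boxes_of, trace
def ray(cal,u,v):
    K=np.array(cal["intrinsics"]);x=(u-K[0,2])/K[0,0];y=(v-K[1,2])/K[1,1]
    rd=np.hypot(x,y);r=rd
    for _ in range(30): r=rd/(1+cal["k1"]*r*r)
    s=r/rd if rd>0 else 1
    T=np.array(cal["world_to_cam"]);R=T[:3,:3];t=T[:3,3]
    return -R.T@t, R.T@np.array([x*s,y*s,1])
def at(cal,u,v,z):
    o,d=ray(cal,u,v);return o+d*(z-o[2])/d[2]
def w(cal,p):
    T=np.array(cal["world_to_cam"]);return T[:3,:3].T@(np.array(p)-T[:3,3])
def px(cal,p):
    T=np.array(cal["world_to_cam"]);K=np.array(cal["intrinsics"])
    c=T[:3,:3]@np.array(p,float)+T[:3,3];x,y=c[:2]/c[2];s=1+cal["k1"]*(x*x+y*y)
    return np.array([K[0,0]*x*s+K[0,2],K[1,1]*y*s+K[1,2]])
E
python3 - <<'E'
from h import *
s=sense();print(s)
for n in("scene","side","wrist"):
    cal=get_calibration(n);im=grab_frame(n);cv2.imwrite(f"pics/{n}0.png",im)
    print(n,w(cal,[0,0,0]).round(),ray(cal,280,210)[1].round(2))
    for t in["syringe_mid","bottle_mid","needle_box_mid","vial_mid","dropper_mid","inj_tray","drop_tray","counter","marker"]:
        for b in boxes_of(n,t)[:4]: print(t,round(b["conf"],2),w(cal,b["centre"]).round().tolist(),px(cal,w(cal,b["centre"])).round().tolist())
print(sense()["clock"])
E
```

```text
pics
{'clock': 0.0, 'qpos': array([ 1.18459767e+00,  3.53649638e-01,  1.63413056e+00,  2.09979440e-05,
        1.15519731e+00, -2.38525783e-03]), 'qvel': array([-0.00048628,  0.00188011,  0.00070541,  0.00113371,  0.00039194,
       -0.0014728 ]), 'joint_efforts': array([-4.80435236e-03, -6.05238318e+01, -3.42058361e+01, -2.95531117e-04,
        9.15739074e-03, -5.19711740e-07]), 'eef_pos': array([233.82502363, 579.04966182, 195.26231442]), 'tcp_rot': array([-3.14020785e+00, -2.25019018e-05,  2.75777074e+00]), 'contact_force': array([-0.04932587,  0.47472235, -0.3047445 ]), 'wrist_torque': array([ 0.02978535, -0.03444838,  0.02415782]), 'opening': 1.0009148641286527}
scene [1000.  292.  941.] [-0.5  -0.26 -0.83]
syringe_mid 0.89 [315.0, -118.0, 25.0] [260.0, 154.0]
syringe_mid 0.84 [231.0, 281.0, 25.0] [420.0, 189.0]
syringe_mid 0.64 [661.0, 143.0, 25.0] [290.0, 312.0]
bottle_mid 0.62 [496.0, 58.0, 48.0] [290.0, 229.0]
bottle_mid 0.47 [687.0, -143.0, 27.0] [167.0, 263.0]
needle_box_mid 0.77 [685.0, -144.0, 29.0] [167.0, 262.0]
needle_box_mid 0.36 [659.0, 140.0, 22.0] [289.0, 311.0]
v
[... 463 characters left out ...]
 0.89 [224.0, 258.0, 17.0] [128.0, 211.0]
bottle_mid 0.61 [482.0, 48.0, 40.0] [272.0, 205.0]
needle_box_mid 0.92 [673.0, -164.0, 25.0] [400.0, 223.0]
vial_mid 0.76 [490.0, -93.0, 25.0] [316.0, 238.0]
dropper_mid 0.61 [666.0, -1.0, 33.0] [347.0, 192.0]
inj_tray 0.91 [453.0, 303.0, 13.0] [204.0, 177.0]
inj_tray 0.52 [675.0, -164.0, 28.0] [401.0, 222.0]
drop_tray 0.91 [461.0, -307.0, 17.0] [381.0, 301.0]
counter 0.72 [664.0, -319.0, 26.0] [455.0, 258.0]
counter 0.59 [643.0, 134.0, 18.0] [303.0, 178.0]
marker 0.64 [646.0, 311.0, 14.0] [263.0, 156.0]
wrist [169. 606. 374.] [ 0.25 -0.1  -0.96]
syringe_mid 0.59 [232.0, 310.0, 25.0] [44.0, 277.0]
inj_tray 0.57 [402.0, 392.0, 13.0] [186.0, 371.0]
1.5
```

```bash
python3 -c "
import cv2
a=cv2.imread('pics/scene0.png');cv2.imwrite('pics/scene0b.png',cv2.resize(a,(800,600),interpolation=cv2.INTER_CUBIC))"
```

```text
(no output)
```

View pics/scene0.png

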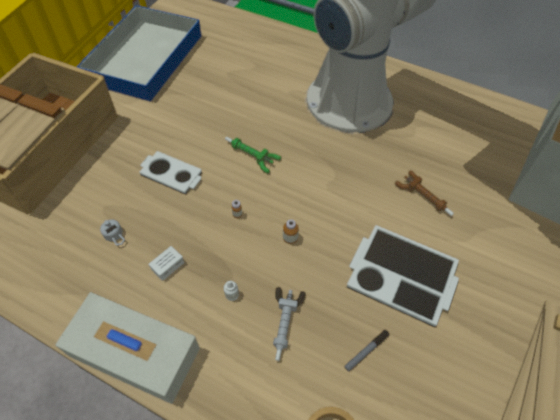

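View pics/side0.png

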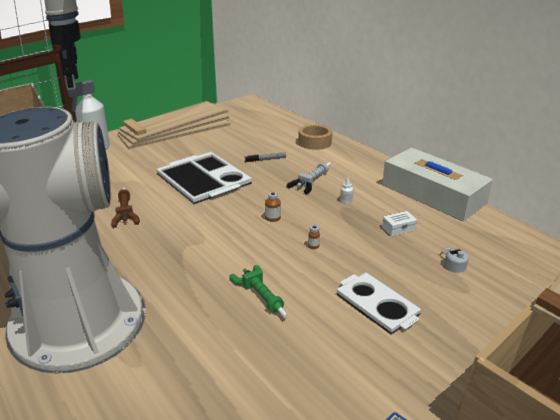

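```bash
cat > m.py <<'E'
from h import *
cams={n:get_calibration(n) for n in("scene","side")}
ims={n:grab_frame(n) for n in cams}
def pick(n,t,xy,tol=50):
    best=None
    for r in trace(n,t):
        m=r["mask"].astype(np.uint8)
        if m.sum()<20: continue
        v,u=np.nonzero(m);p=at(cams[n],u.mean(),v.mean(),20)
        if np.hypot(*(p[:2]-xy))<tol: return m
def tri(rs):
    A=0;b=0
    for o,d in rs:
        d=d/np.linalg.norm(d);P=np.eye(3)-np.outer(d,d);A=A+P;b=b+P@o
    x=np.linalg.solve(A,b);return x,[np.linalg.norm(np.cross(x-o,d/np.linalg.norm(d))).round(1) for o,d in rs]
H=dict(syringe_mid=(15,651,138),bottle_mid=(31,489,53),needle_box_mid=(15,680,-154),vial_mid=(24,491,-88),dropper_mid=(31,672,8),inj_tray=(16,458,314),drop_tray=(14,463,-298))
for t,(z,*xy) in H.items():
    rs=[]
    for n in cams:
        m=pick(n,t,np.array(xy))
        if m is None: print(t,n,"miss");continue
        v,u=np.nonzero(m);rs.append(ray(cams[n],u.mean(),v.mean()))
        P=np.array([at(cams[n],a,b,z)[:2] for a,b in zip(u,v)],np.float32)
        c,s,a=cv2.minAreaRect(P);w_,V=np.linalg.eigh(np.cov(P.T))
        print(t,n,len(u),"mean",P.mean(0).round(),"rect",np.round(c),np.round(s),round(a,1),"pca",round(np.degrees(np.arctan2(V[1,1],V[0,1])),1))
        if "tray" in t:
            k=cv2.morphologyEx(m,cv2.MORPH_CLOSE,np.ones((15,15)))
            dk=((ims[n].max(2)<95)&(k>0)).astype(np.uint8)
            for c in cv2.findContours(dk,0,2)[0]:
                if cv2.contourArea(c)<80: continue
                q=np.array([at(cams[n],a,b,8)[:2] for a,b in c[:,0].astype(float)],np.float32)
                c,s,a=cv2.minAreaRect(q);print("   blob",np.round(c),np.round(s),round(a,1))
    if len(rs)==2: x,e=tri(rs);print("  TRI",x.round(1),e)
E
python3 m.py
```

```text
syringe_mid scene 765 mean [672. 139.] rect [675. 150.] [146.  60.] 25.8 pca -164.0
syringe_mid side 456 mean [665. 134.] rect [671. 142.] [177.  64.] 27.9 pca -157.8
  TRI [669.8 139.3  10.5] [np.float64(1.2), np.float64(1.2)]
bottle_mid scene 331 mean [490.  57.] rect [490.  56.] [64. 36.] 26.5 pca -157.4
bottle_mid side 436 mean [487.  53.] rect [491.  57.] [132.  35.] 54.0 pca 54.8
  TRI [489.2  56.3  28.1] [np.float64(0.6), np.float64(0.6)]
needle_box_mid scene 602 mean [ 683. -153.] rect [ 682. -153.] [53. 65.] 75.0 pca 174.4
needle_box_mid side 640 mean [ 684. -153.] rect [ 685. -152.] [77. 90.] 73.9 pca -163.4
  TRI [ 683.  -152.7   15.1] [np.float64(0.3), np.float64(0.3)]
vial_mid scene 144 mean [491. -84.] rect [491. -84.] [46. 21.] 31.0 pca -145.1
vial_mid side 262 mean [491. -86.] rect [492. -83.] [89. 23.] 48.9 pca 47.4
  TRI [491.3 -84.9  22.9] [np.float64(0.6), np.float64(0.6)]
dropper_mid scene 248 mean [678.  13.] rect [678.  13.] [45. 30.] 40.8 pca -138.3
dropper_mid side 223 mean [668.   1.] rect [672.   4.] [108.  29.] 46.8 pca 45.2
  TRI [676.3   9.8  23.7] [np.f
[... 176 characters left out ...]
5
   blob [420. 320.] [ 85. 182.] 0.3
inj_tray side 2923 mean [450. 302.] rect [454. 310.] [188. 237.] 0.1 pca 85.9
   blob [510. 263.] [33. 51.] 52.3
   blob [430. 327.] [ 85. 172.] 0.3
   blob [512. 372.] [54. 70.] 0.7
  TRI [460.3 323.1   2.7] [np.float64(1.0), np.float64(1.0)]
drop_tray scene 1544 mean [ 466. -292.] rect [ 464. -296.] [158.  90.] 88.8 pca 91.4
   blob [ 461. -261.] [29. 34.] 27.8
   blob [ 461. -333.] [43. 49.] 27.8
drop_tray side 2810 mean [ 456. -306.] rect [ 457. -301.] [ 92. 165.] 1.3 pca 90.0
   blob [ 466. -330.] [42. 52.] 51.1
   blob [ 422. -306.] [ 25. 139.] 10.4
   blob [ 465. -259.] [29. 38.] 51.8
  TRI [ 462.4 -298.8    4.8] [np.float64(1.8), np.float64(1.8)]
```

```bash
cat > plan.py <<'E'
# usage: plan.py opening maxstep x y z yaw [x y z yaw ...]  (print tool-frame rows from current pose)
import sys,json;from h import *
from scipy.spatial.transform import Rotation as Ro
def plan(op,step,*wps):
    s=sense();p=np.array(s["eef_pos"]);R=Ro.from_euler("xyz",s["tcp_rot"])
    print("now",p.round(1),np.degrees(s["tcp_rot"]).round(1),"t",round(s["clock"],2),"op",round(s["opening"],2),"F",np.round(s["contact_force"],1))
    rows=[]
    for x,y,z,yaw in wps:
        d=np.array([x,y,z])-p;Rt=Ro.from_euler("xyz",[180,0,yaw],degrees=True)
        rv=(R.inv()*Rt).as_rotvec(degrees=True)
        n=int(max(np.ceil(np.linalg.norm(d)/step),np.ceil(np.linalg.norm(rv)/10.5),1))
        for i in range(n):
            q=R.inv().apply(d/n);R=R*Ro.from_rotvec(rv/n,degrees=True)
            rows.append([op,q.round(1).tolist(),rv.__truediv__(n).round(1).tolist()])
        R=Rt;p=np.array([x,y,z])
    for i in range(0,len(rows),8): print(json.dumps(rows[i:i+8]))
if __name__=="__main__":
    a=[float(v) for v in sys.argv[1:]];plan(a[0],a[1],*[a[i:i+4] for i in range(2,len(a),4)])
E
python3 plan.py 85 55 489 56 180 90
```

```text
now [234.  579.5 196. ] [180.  -0. 158.] t 2.3 op 1.0 F [-0.1  0.6 -0.4]
[[85.0, [-39.3, -35.5, 1.5], [0.0, -0.0, 6.2]], [85.0, [-42.9, -31.0, 1.5], [0.0, -0.0, 6.2]], [85.0, [-46.0, -26.2, 1.5], [0.0, -0.0, 6.2]], [85.0, [-48.6, -21.1, 1.5], [0.0, -0.0, 6.2]], [85.0, [-50.5, -15.8, 1.5], [0.0, -0.0, 6.2]], [85.0, [-51.9, -10.2, 1.5], [0.0, -0.0, 6.2]], [85.0, [-52.7, -4.6, 1.5], [0.0, -0.0, 6.2]], [85.0, [-52.9, 1.1, 1.5], [0.0, -0.0, 6.2]]]
[[85.0, [-52.5, 6.8, 1.5], [0.0, -0.0, 6.2]], [85.0, [-51.5, 12.4, 1.5], [0.0, -0.0, 6.2]], [85.0, [-49.8, 17.9, 1.5], [0.0, -0.0, 6.2]]]
```

{"fn": "servo_tool", "kwargs": {
  "rows": [
    [85, [-39, -35, 1.5], [0, 0, 6.2]],
    [85, [-43, -31, 1.5], [0, 0, 6.2]],
    [85, [-46, -26, 1.5], [0, 0, 6.2]],
    [85, [-49, -21, 1.5], [0, 0, 6.2]],
    [85, [-50, -16, 1.5], [0, 0, 6.2]],
    [85, [-52, -10, 1.5], [0, 0, 6.2]],
    [85, [-53, -5, 1.5], [0, 0, 6.2]],
    [85, [-53, 1, 1.5], [0, 0, 6.2]]
  ]
}}

```text
clock: 3.3
eef_pos: [419.6, 197.3, 184.3]
tcp_rot: [3.141, -0.0, 1.889]
contact_force: [0.5, -0.2, -0.7]
opening: 0.995
```

{"fn": "servo_tool", "kwargs": {
  "rows": [
    [85, [-52, 7, 1.5], [0, 0, 6.2]],
    [85, [-51, 12, 1.5], [0, 0, 6.2]],
    [85, [-50, 18, 1.5], [0, 0, 6.2]],
    [85, [0, 0, 0], [0, 0, 0]],
    [85, [0, 0, 0], [0, 0, 0]]
  ]
}}

```text
clock: 3.92
eef_pos: [487.4, 56.5, 179.4]
tcp_rot: [-3.141, -0.0, 1.567]
contact_force: [-0.5, -0.1, 0.1]
opening: 0.995
```

```bash
cat > wl.py <<'E'
import sys;from h import *
cal=get_calibration("wrist");im=grab_frame("wrist");cv2.imwrite("pics/"+sys.argv[1],im)
Z=dict(syringe_mid=15,bottle_mid=44,needle_box_mid=30,vial_mid=33,dropper_mid=36,inj_tray=16,drop_tray=14)
for t in sys.argv[2:]:
    for r in trace("wrist",t)[:3]:
        v,u=np.nonzero(r["mask"]);
        if len(u)<20: continue
        P=np.array([at(cal,a,b,Z[t])[:2] for a,b in zip(u,v)],np.float32);c,s,a=cv2.minAreaRect(P)
        w_,V=np.linalg.eigh(np.cov(P.T))
        print(t,round(r["conf"],2),len(u),"px",u.min(),u.max(),v.min(),v.max(),"mean",P.mean(0).round(),"rect",np.round(c),np.round(s),round(a,1),"pca",round(np.degrees(np.arctan2(V[1,1],V[0,1])),1))
    for b in boxes_of("wrist",t)[:2]: print("  box",round(b["conf"],2),w(cal,b["centre"]).round())
E
python3 wl.py w1.png bottle_mid vial_mid dropper_mid; python3 plan.py 85 50 489 56 90 90 489 56 10 90
```

```text
bottle_mid 0.6 1539 px 260 301 165 212 mean [488.  60.] rect [487.  59.] [38. 39.] 36.6 pca 91.2
vial_mid 0.62 912 px 270 294 300 343 mean [489. -80.] rect [489. -80.] [24. 50.] 0.4 pca 91.0
  box 0.62 [488. -78.  37.]
dropper_mid 0.82 1371 px 447 496 214 252 mean [667.  14.] rect [668.  13.] [29. 57.] 51.4 pca 147.6
  box 0.96 [668.  13.  38.]
now [487.4  57.2 179.6] [180.   -0.   89.9] t 4.28 op 1.0 F [-0.8 -0.   0.5]
[[85.0, [-0.6, 0.8, 44.8], [0.0, -0.0, -0.1]], [85.0, [-0.6, 0.8, 44.8], [0.0, -0.0, -0.1]], [85.0, [0.0, -0.0, 40.0], [0.0, 0.0, 0.0]], [85.0, [0.0, -0.0, 40.0], [0.0, 0.0, 0.0]]]
```

{"fn": "servo_tool", "kwargs": {
  "rows": [
    [85, [0, 1, 45], [0, 0, 0]],
    [85, [0, 0, 45], [0, 0, 0]],
    [85, [0, 0, 45], [0, 0, 0]],
    [85, [0, 0, 34.5], [0, 0, 0]],
    [85, [0, 0, 0], [0, 0, 0]],
    [30, [0, 0, 0], [0, 0, 0]],
    [30, [0, 0, 0], [0, 0, 0]],
    [30, [0, 0, 0], [0, 0, 0]]
  ],
  "force": 35
}}

```text
clock: 5.28
eef_pos: [489.5, 56.6, 11.2]
tcp_rot: [3.139, -0.0, 1.568]
contact_force: [0.0, -1.0, 0.2]
opening: 0.373
```

{"fn": "servo_tool", "kwargs": {
  "rows": [
    [30, [0, 0, 0], [0, 0, 0]],
    [30, [0, 0, 0], [0, 0, 0]],
    [30, [0, 0, 0], [0, 0, 0]],
    [30, [0, 0, 0], [0, 0, 0]]
  ]
}}

```text
clock: 5.78
eef_pos: [489.1, 56.6, 10.4]
tcp_rot: [3.141, -0.0, 1.567]
contact_force: [-1.0, 0.2, 6.0]
opening: 0.357
```

```bash
python3 - <<'E'
from h import *
cv2.imwrite("pics/s1.png",cv2.resize(grab_frame("side")[110:290,180:420],(720,540),interpolation=cv2.INTER_CUBIC))
E
python3 plan.py 30 45 488 57 110 90 508 262 110 90 508 262 25 90
```

```text
now [489.   56.6  10.4] [180.   -0.   89.8] t 5.83 op 0.35 F [-0.5  0.2  6.9]
[[30.0, [0.1, -0.3, -33.2], [0.0, -0.0, -0.1]], [30.0, [0.1, -0.3, -33.2], [0.0, -0.0, -0.1]], [30.0, [0.1, -0.3, -33.2], [0.0, -0.0, -0.1]], [30.0, [41.0, 4.0, 0.0], [0.0, 0.0, 0.0]], [30.0, [41.0, 4.0, 0.0], [0.0, 0.0, 0.0]], [30.0, [41.0, 4.0, 0.0], [0.0, 0.0, 0.0]], [30.0, [41.0, 4.0, 0.0], [0.0, 0.0, 0.0]], [30.0, [41.0, 4.0, 0.0], [0.0, 0.0, 0.0]]]
[[30.0, [0.0, -0.0, 42.5], [0.0, 0.0, 0.0]], [30.0, [0.0, -0.0, 42.5], [0.0, 0.0, 0.0]]]
```

View pics/s1.png

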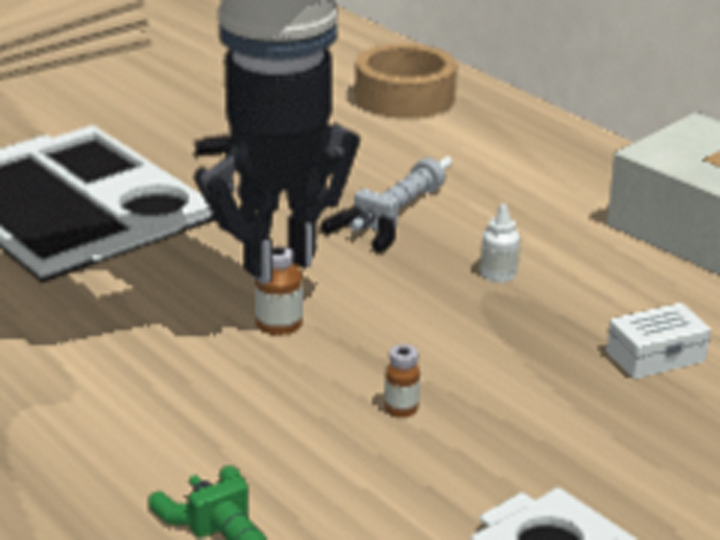

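```bash
python3 - <<'E'
from h import *
c=get_calibration("side")
for p in [(489,56.6,10.4),(470,56.6,10.4),(508,56.6,10.4),(470,56.6,40),(489,57,0),(489,57,63)]: print(p,((px(c,p)-[180,110])*3).round())
print(sense()["opening"])
E
```

```text
(489, 56.6, 10.4) [276. 310.]
(470, 56.6, 10.4) [256. 318.]
(508, 56.6, 10.4) [296. 302.]
(470, 56.6, 40) [256. 285.]
(489, 57, 0) [276. 322.]
(489, 57, 63) [276. 250.]
0.3493467823724753
```

```bash
python3 - <<'E'
from h import *
c=get_calibration("scene")
a=cv2.resize(grab_frame("scene")[150:270,220:360],(560,480),interpolation=cv2.INTER_CUBIC)
for p in [(489,56.6,0),(489,56.6,63),(470,56.6,10),(508,56.6,10)]: 
    q=((px(c,p)-[220,150])*4).round().astype(int);cv2.circle(a,tuple(int(i) for i in q),4,(0,0,255),1)
cv2.imwrite("pics/sc1.png",a)
print(sense()["opening"],sense()["contact_force"])
E
```

```text
0.3496639512181982 [-0.57976556  0.67233153  7.19663538]
```

View pics/sc1.png

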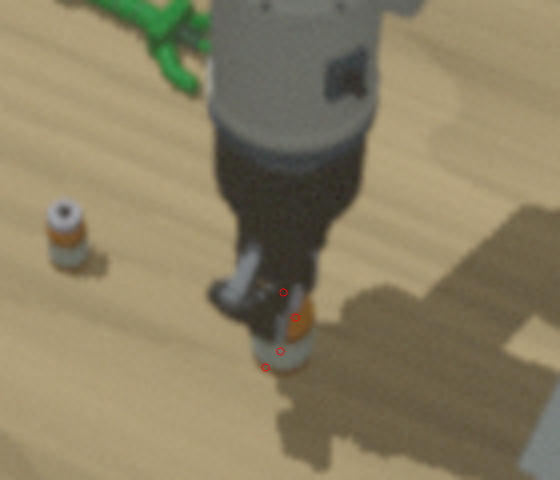

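```bash
python3 - <<'E'
from h import *
c=get_calibration("wrist");a=grab_frame("wrist")
for p in [(489,56.6,10),(474,56.6,10),(504,56.6,10),(489,56.6,63)]: 
    q=px(c,p);print(q.round());cv2.circle(a,tuple(int(i) for i in q),4,(0,0,255),1)
cv2.imwrite("pics/w2.png",a)
E
```

```text
[279. 248.]
[251. 248.]
[308. 248.]
[279. 299.]
```

View pics/w2.png

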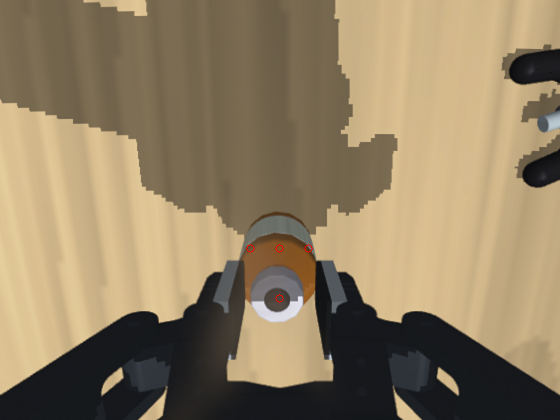

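The wrist picture shows the pads (ends at v≈262) beside the bottle's shoulder, about 30 mm higher than the stated TCP. I'll open and lower step by step, watching the force.

{"fn": "servo_tool", "kwargs": {
  "rows": [
    [75, [0, 0, 0], [0, 0, 0]],
    [75, [0, 0, 0], [0, 0, 0]],
    [75, [0, 0, 0], [0, 0, 0]],
    [75, [0, 0, 5], [0, 0, 0]],
    [75, [0, 0, 5], [0, 0, 0]],
    [75, [0, 0, 2], [0, 0, 0]],
    [75, [0, 0, 0], [0, 0, 0]]
  ]
}}

```text
clock: 6.8
eef_pos: [488.4, 56.5, -2.3]
tcp_rot: [-3.141, 0.0, 1.567]
contact_force: [0.5, 0.4, 0.0]
opening: 0.877
```

```bash
python3 - <<'E'
from h import *
print(sense()); c=get_calibration("wrist");a=grab_frame("wrist");s=grab_frame("side")[150:240,220:340]
for p in [(489,56.6,10),(489,56.6,63)]: print(px(c,p).round())
cv2.imwrite("pics/w3.png",np.hstack([a[200:420,80:480],cv2.resize(s,(293,220),interpolation=cv2.INTER_CUBIC)]))
E
```

```text
{'clock': 6.8, 'qpos': array([ 1.12056747e-01,  4.43377649e-01,  2.05850796e+00, -3.71409950e-05,
        6.40267589e-01,  1.15384466e-01]), 'qvel': array([-0.00060513, -0.00679289, -0.00357899, -0.00049835,  0.00192624,
       -0.00018227]), 'joint_efforts': array([ 2.08390798e-04, -5.21382630e+01, -1.97306943e+01, -3.55453915e-05,
       -3.61542567e-02, -4.09901565e-05]), 'eef_pos': array([488.39344211,  56.45903071,  -2.31534265]), 'tcp_rot': array([-3.14103839e+00,  8.65593338e-05,  1.56749842e+00]), 'contact_force': array([0.54527319, 0.35334056, 0.00697836]), 'wrist_torque': array([-0.04154874,  0.05375855, -0.01239229]), 'opening': 0.8768415132845268}
[281. 258.]
[281. 317.]
```

View pics/w3.png

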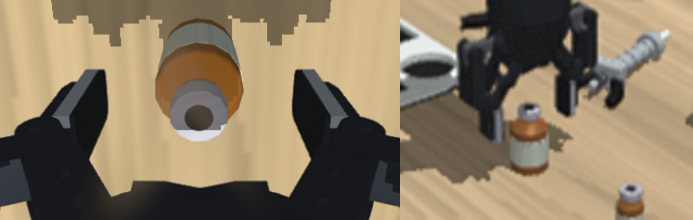

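```bash
python3 - <<'E'
from h import *
c=get_calibration("side");k=get_calibration("wrist")
for z in (0,10,20,30,40): print(z,px(c,(446,56.6,z)).round(),px(k,(451,67.6,z)).round())
E
```

```text
0 [257. 224.] [205. 230.]
10 [257. 220.] [201. 237.]
20 [257. 216.] [197. 244.]
30 [257. 212.] [192. 252.]
40 [256. 208.] [186. 261.]
```

{"fn": "servo_tool", "kwargs": {
  "rows": [
    [75, [0, 0, 6], [0, 0, 0]],
    [75, [0, 0, 6], [0, 0, 0]],
    [75, [0, 0, 4], [0, 0, 0]],
    [30, [0, 0, 0], [0, 0, 0]],
    [30, [0, 0, 0], [0, 0, 0]],
    [30, [0, 0, 0], [0, 0, 0]],
    [30, [0, 0, 0], [0, 0, 0]],
    [30, [0, 0, 0], [0, 0, 0]]
  ]
}}

```text
clock: 7.9
eef_pos: [488.8, 56.5, -17.8]
tcp_rot: [3.141, -0.0, 1.568]
contact_force: [-0.4, 0.2, 5.8]
opening: 0.409
```

```bash
python3 - <<'E'
from h import *
print(sense()); c=get_calibration("wrist");a=grab_frame("wrist");s=grab_frame("side")[150:240,220:340]
for p in [(489,56.6,10),(489,56.6,63)]: print(px(c,p).round())
for z in (0,10,20,30,40): print(z,px(c,(471,67.6,z)).round())
cv2.imwrite("pics/w4.png",np.hstack([a[200:420,80:480],cv2.resize(s,(293,220),interpolation=cv2.INTER_CUBIC)]))
E
```

```text
{'clock': 7.9, 'qpos': array([ 1.12087875e-01,  4.72408050e-01,  2.06338296e+00, -1.55692388e-05,
        6.05465364e-01,  1.15376145e-01]), 'qvel': array([-0.00019355,  0.00122597,  0.00034128, -0.00076948, -0.00022219,
       -0.0019938 ]), 'joint_efforts': array([ 9.43934661e-03, -5.10535884e+01, -1.83477598e+01,  7.21956938e-03,
       -3.89834773e-01,  4.20653669e-03]), 'eef_pos': array([488.75110365,  56.51975905, -17.76948233]), 'tcp_rot': array([ 3.14125759e+00, -2.99060754e-05,  1.56752086e+00]), 'contact_force': array([-0.43753769,  0.23589733,  5.75816619]), 'wrist_torque': array([-0.02396264,  0.15428335, -0.01431207]), 'opening': 0.40929497937725673}
[280. 271.]
[280. 344.]
0 [241. 241.]
10 [239. 248.]
20 [237. 257.]
30 [234. 267.]
40 [230. 279.]
```

View pics/w4.png

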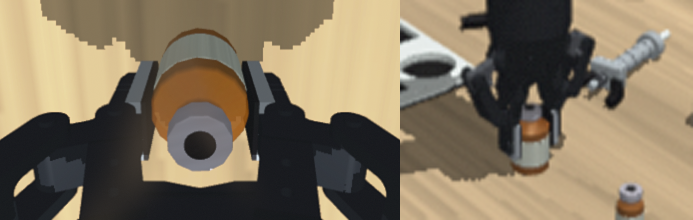

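{"fn": "servo_tool", "kwargs": {
  "rows": [
    [30, [0, 0, -10], [0, 0, 0]],
    [30, [0, 0, -35], [0, 0, 0]],
    [30, [0, 0, -50], [0, 0, 0]],
    [30, [30, 3, -15], [0, 0, 0]],
    [30, [50, 5, 0], [0, 0, 0]],
    [30, [55, 5, 0], [0, 0, 0]],
    [30, [50, 5, 0], [0, 0, 0]],
    [30, [20.5, 1.5, 0], [0, 0, 0]]
  ]
}}

```text
clock: 9.0
eef_pos: [508.9, 264.5, 92.4]
tcp_rot: [3.141, -0.001, 1.57]
contact_force: [-0.4, -0.9, -0.8]
opening: 0.41
```

{"fn": "servo_tool", "kwargs": {
  "rows": [
    [30, [0, 0, 40], [0, 0, 0]],
    [30, [0, 0, 35], [0, 0, 0]],
    [30, [0, 0, 15], [0, 0, 0]],
    [30, [0, 0, 0], [0, 0, 0]]
  ]
}}

```text
clock: 9.5
eef_pos: [508.3, 261.2, 1.5]
tcp_rot: [-3.14, 0.001, 1.567]
contact_force: [0.5, 0.4, -0.9]
opening: 0.409
```

```bash
python3 - <<'E'
from h import *
s=sense();print(s["eef_pos"],s["opening"],s["contact_force"]); c=get_calibration("wrist");a=grab_frame("wrist");q=grab_frame("scene")[200:340,330:480]
cb=get_calibration("scene")
cv2.imwrite("pics/w5.png",np.hstack([a,cv2.resize(q,(450,420),interpolation=cv2.INTER_CUBIC)[:,:240]]))
cv2.imwrite("pics/w5.png",np.hstack([cv2.resize(a,(400,300)),cv2.resize(q,(321,300),interpolation=cv2.INTER_CUBIC)]))
E
```

```text
[508.26301725 261.24254795   1.50521778] 0.40889623946498316 [ 0.52265523  0.42918782 -0.94784854]
```

View pics/w5.png

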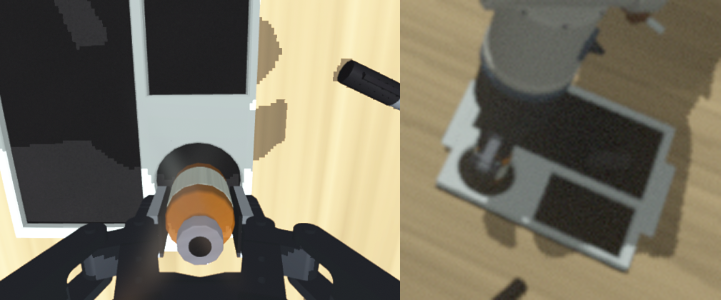

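The bottle hangs over the cup, centred in both views (wrist cup around px (200,180)). Next: lower, release, retreat.

{"fn": "servo_tool", "kwargs": {
  "rows": [
    [30, [0, 0, 6], [0, 0, 0]],
    [30, [0, 0, 4], [0, 0, 0]],
    [30, [0, 0, 2.5], [0, 0, 0]],
    [30, [0, 0, 0.5], [0, 0, 0]],
    [30, [0, 0, 0], [0, 0, 0]]
  ]
}}

```text
clock: 10.22
eef_pos: [508.8, 262.0, -11.0]
tcp_rot: [-3.142, 0.0, 1.568]
contact_force: [0.7, -0.3, 0.2]
opening: 0.408
```

{"fn": "servo_tool", "kwargs": {
  "rows": [
    [42, [0, 0, 0], [0, 0, 0]],
    [60, [0, 0, 0], [0, 0, 0]],
    [60, [0, 0, 0], [0, 0, 0]],
    [60, [0, 0, -10], [0, 0, 0]],
    [60, [0, 0, -35], [0, 0, 0]],
    [60, [0, 0, -50], [0, 0, 0]],
    [60, [0, 0, -30], [0, 0, 0]]
  ]
}}

```text
clock: 11.1
eef_pos: [509.7, 262.4, 117.1]
tcp_rot: [3.139, -0.001, 1.567]
contact_force: [0.0, -0.1, -0.7]
opening: 0.701
```

```bash
python3 plan.py 60 55 666 134 150 20
```

```text
now [509.7 262.4 117.1] [ 1.798e+02 -1.000e-01  8.980e+01] t 11.1 op 0.7 F [ 0.  -0.1 -0.7]
[[60.0, [-18.3, 22.4, -4.7], [0.0, -0.0, 10.0]], [60.0, [-14.1, 25.2, -4.7], [0.0, -0.0, 10.0]], [60.0, [-9.5, 27.3, -4.7], [0.0, -0.0, 10.0]], [60.0, [-4.7, 28.5, -4.7], [0.0, -0.0, 10.0]], [60.0, [0.3, 28.9, -4.7], [0.0, -0.0, 10.0]], [60.0, [5.3, 28.4, -4.7], [0.0, -0.0, 10.0]], [60.0, [10.2, 27.0, -4.7], [0.0, -0.0, 10.0]]]
```

{"fn": "servo_tool", "kwargs": {
  "rows": [
    [60, [-18, 22, -5], [0, 0, 10]],
    [60, [-14, 25, -5], [0, 0, 10]],
    [60, [-9, 27, -5], [0, 0, 10]],
    [60, [-5, 29, -5], [0, 0, 10]],
    [60, [0, 29, -5], [0, 0, 10]],
    [60, [5, 28, -5], [0, 0, 10]],
    [60, [10, 27, -4], [0, 0, 10]],
    [60, [0, 0, 0], [0, 0, 0]]
  ]
}}

```text
clock: 12.1
eef_pos: [665.1, 132.3, 148.9]
tcp_rot: [3.141, -0.002, 0.343]
contact_force: [0.6, -0.5, -0.5]
opening: 0.704
```

```bash
sleep 0; python3 wl.py w6.png syringe_mid; python3 plan.py 60 50 668 138 60 20
```

```text
syringe_mid 0.68 4948 px 237 307 73 256 mean [672. 139.] rect [683. 142.] [157.  64.] 16.4 pca -163.5
syringe_mid 0.56 2491 px 34 123 76 188 mean [656. 310.] rect [655. 311.] [ 16. 119.] 67.5 pca 157.2
  box 0.77 [668. 141.  23.]
  box 0.57 [656. 313.  13.]
now [662.9 133.9 148.1] [-180.     0.    19.9] t 12.25 op 0.71 F [0.4 0.6 0. ]
[[60.0, [3.1, -1.1, 44.0], [-0.0, 0.0, -0.0]], [60.0, [3.1, -1.1, 44.0], [-0.0, 0.0, -0.0]]]
```

View pics/w6.png

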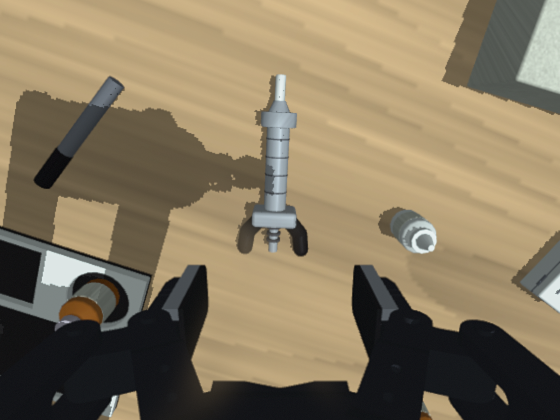

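```bash
python3 - <<'E'
from h import *
k=get_calibration("wrist")
for u,v in [(276,167),(280,75),(273,250),(279,125),(274,205)]: print(u,v,at(k,u,v,15).round(1))
E
python3 plan.py 60 45 686 143 60 16.5 686 143 -10 16.5
```

```text
276 167 [682.9 144.3  15. ]
280 75 [753.7 166.3  15. ]
273 250 [610.6 121.3  15. ]
279 125 [716.7 153.7  15. ]
274 205 [650.8 134.6  15. ]
now [662.9 133.9 148.1] [-180.     0.    19.9] t 12.25 op 0.71 F [0.4 0.6 0. ]
[[60.0, [8.3, -0.2, 29.3], [-0.0, 0.0, 1.1]], [60.0, [8.3, -0.4, 29.4], [-0.0, 0.0, 1.1]], [60.0, [8.3, -0.6, 29.4], [-0.0, 0.0, 1.1]], [60.0, [0.0, -0.0, 35.0], [0.0, 0.0, 0.0]], [60.0, [0.0, -0.0, 35.0], [0.0, 0.0, 0.0]]]
```

{"fn": "servo_tool", "kwargs": {
  "rows": [
    [45, [8, 0, 29], [0, 0, 1.1]],
    [45, [8, 0, 29], [0, 0, 1.1]],
    [45, [8, -1, 29], [0, 0, 1.1]],
    [45, [0, 0, 35], [0, 0, 0]],
    [45, [0, 0, 35], [0, 0, 0]],
    [45, [0, 0, 10], [0, 0, 0]],
    [45, [0, 0, 0], [0, 0, 0]]
  ]
}}

```text
clock: 13.12
eef_pos: [685.6, 142.6, -19.0]
tcp_rot: [-3.141, 0.001, 0.289]
contact_force: [-0.3, 0.4, -0.7]
opening: 0.525
```

{"fn": "servo_tool", "kwargs": {
  "rows": [
    [45, [0, 0, 3], [0, 0, 0]],
    [45, [0, 0, 3], [0, 0, 0]],
    [45, [0, 0, 0], [0, 0, 0]]
  ]
}}

```text
clock: 13.5
eef_pos: [686.3, 142.2, -24.6]
tcp_rot: [3.142, -0.001, 0.288]
contact_force: [-0.1, 0.7, -0.8]
opening: 0.53
```

```bash
python3 - <<'E'
from h import *
s=sense();print(s["eef_pos"],s["opening"],s["contact_force"])
c=get_calibration("wrist");a=grab_frame("wrist");q=grab_frame("side")[130:220,250:370]
R=np.array([[np.cos(.287),-np.sin(.287)],[np.sin(.287),np.cos(.287)]])
for z in (0,10,20,30):
    for sy in(-22,22): print(z,px(c,[*(s["eef_pos"][:2]+R@[11,sy]),z]).round())
cv2.imwrite("pics/w7.png",np.hstack([a[120:420,80:480],cv2.resize(q,(400,300),interpolation=cv2.INTER_CUBIC)]))
E
```

```text
[686.2836162  142.18867033 -24.56219316] 0.5301784015463877 [-0.12866345  0.74287291 -0.76706958]
0 [328. 246.]
0 [230. 246.]
10 [331. 255.]
10 [227. 255.]
20 [335. 264.]
20 [224. 264.]
30 [339. 275.]
30 [220. 275.]
```

View pics/w7.png

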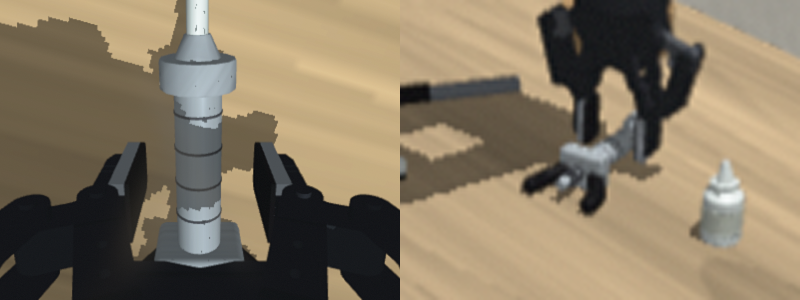

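{"fn": "servo_tool", "kwargs": {
  "rows": [
    [45, [0, 0, 3], [0, 0, 0]],
    [45, [0, 0, 3], [0, 0, 0]],
    [45, [0, 0, 0], [0, 0, 0]]
  ]
}}

```text
clock: 13.98
eef_pos: [685.7, 142.1, -31.5]
tcp_rot: [-3.142, 0.001, 0.288]
contact_force: [0.3, -0.5, 0.6]
opening: 0.526
```

{"fn": "servo_tool", "kwargs": {
  "rows": [
    [10, [0, 0, 0], [0, 0, 0]],
    [10, [0, 0, 0], [0, 0, 0]],
    [10, [0, 0, 0], [0, 0, 0]],
    [10, [0, 0, 0], [0, 0, 0]],
    [10, [0, 0, 0], [0, 0, 0]]
  ],
  "force": 45
}}

```text
clock: 14.6
eef_pos: [686.2, 142.2, -30.9]
tcp_rot: [3.142, -0.0, 0.288]
contact_force: [-0.8, -0.1, 1.9]
opening: 0.203
```

{"fn": "servo_tool", "kwargs": {
  "rows": [
    [30, [0, 0, 0], [0, 0, 0]],
    [30, [0, 0, 2], [0, 0, 0]],
    [30, [0, 0, 2], [0, 0, 0]],
    [30, [0, 0, 0], [0, 0, 0]]
  ]
}}

```text
clock: 15.1
eef_pos: [685.8, 142.1, -35.4]
tcp_rot: [-3.142, 0.001, 0.288]
contact_force: [0.5, 0.5, 0.4]
opening: 0.351
```

{"fn": "servo_tool", "kwargs": {
  "rows": [
    [10, [0, 0, 0], [0, 0, 0]],
    [10, [0, 0, 0], [0, 0, 0]],
    [10, [0, 0, 0], [0, 0, 0]],
    [10, [0, 0, 0], [0, 0, 0]]
  ]
}}

```text
clock: 15.6
eef_pos: [686.3, 142.2, -34.8]
tcp_rot: [3.142, -0.0, 0.288]
contact_force: [-1.4, -0.6, 2.6]
opening: 0.206
```

{"fn": "servo_tool", "kwargs": {
  "rows": [
    [10, [0, 0, -4], [0, 0, 0]],
    [10, [0, 0, -6], [0, 0, 0]],
    [10, [0, 0, 0], [0, 0, 0]]
  ]
}}

```text
clock: 15.98
eef_pos: [686.4, 142.2, -24.4]
tcp_rot: [3.142, -0.001, 0.288]
contact_force: [-0.3, 0.1, -2.1]
opening: 0.202
```

```bash
python3 - <<'E'
from h import *
s=sense();print(s["eef_pos"],s["opening"],s["contact_force"],s["wrist_torque"])
a=grab_frame("wrist");q=grab_frame("side")[130:220,250:370]
cv2.imwrite("pics/w8.png",np.hstack([a[120:420,80:480],cv2.resize(q,(400,300),interpolation=cv2.INTER_CUBIC)]))
E
python3 plan.py 10 50 686 142 85 16.5 425 322 85 90 425 322 0 90
```

```text
[686.44136    142.22773118 -24.40609581] 0.20187964747235915 [-0.27130986  0.09594688 -2.08395519] [-0.02970389 -0.01951936 -0.01056189]
now [686.1 142.1 -24.9] [180.   -0.   16.5] t 16.07 op 0.2 F [ 0.   0.1 -0.6]
[[10.0, [-0.0, 0.0, -36.6], [0.0, -0.0, 0.0]], [10.0, [-0.0, 0.0, -36.6], [0.0, -0.0, 0.0]], [10.0, [-0.0, 0.0, -36.6], [0.0, -0.0, 0.0]], [10.0, [-24.9, -30.8, -0.0], [0.0, 0.0, -9.2]], [10.0, [-19.6, -34.4, -0.0], [0.0, 0.0, -9.2]], [10.0, [-13.9, -37.1, -0.0], [0.0, 0.0, -9.2]], [10.0, [-7.8, -38.9, -0.0], [0.0, 0.0, -9.2]], [10.0, [-1.5, -39.6, -0.0], [0.0, 0.0, -9.2]]]
[[10.0, [4.9, -39.3, -0.0], [0.0, 0.0, -9.2]], [10.0, [11.1, -38.1, -0.0], [0.0, 0.0, -9.2]], [10.0, [17.0, -35.8, -0.0], [0.0, 0.0, -9.2]], [10.0, [0.0, -0.0, 42.5], [0.0, 0.0, 0.0]], [10.0, [0.0, -0.0, 42.5], [0.0, 0.0, 0.0]]]
```

View pics/w8.png

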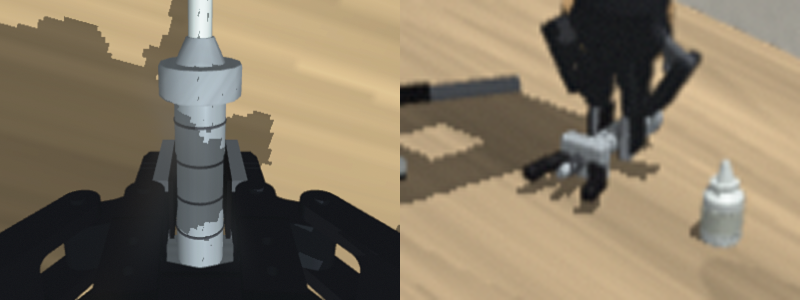

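{"fn": "servo_tool", "kwargs": {
  "rows": [
    [10, [0, 0, -35], [0, 0, 0]],
    [10, [0, 0, -40], [0, 0, 0]],
    [10, [0, 0, -35], [0, 0, 0]],
    [10, [-25, -31, 0], [0, 0, -9.2]],
    [10, [-20, -34, 0], [0, 0, -9.2]],
    [10, [-14, -37, 0], [0, 0, -9.2]],
    [10, [-8, -39, 0], [0, 0, -9.2]],
    [10, [-1, -40, 0], [0, 0, -9.2]]
  ]
}}

```text
clock: 17.08
eef_pos: [521.1, 255.1, 84.9]
tcp_rot: [-3.142, 0.0, 1.096]
contact_force: [-1.0, 0.4, -1.8]
opening: 0.201
```

{"fn": "servo_tool", "kwargs": {
  "rows": [
    [10, [5, -39, 0], [0, 0, -9.2]],
    [10, [11, -38, 0], [0, 0, -9.2]],
    [10, [17, -36, 0], [0, 0, -9.2]],
    [10, [0, 0, 0], [0, 0, 0]],
    [10, [0, 0, 35], [0, 0, 0]],
    [10, [0, 0, 35], [0, 0, 0]],
    [10, [0, 0, 15], [0, 0, 0]],
    [10, [0, 0, 0], [0, 0, 0]]
  ]
}}

```text
clock: 18.08
eef_pos: [424.4, 321.2, -0.7]
tcp_rot: [-3.14, 0.001, 1.572]
contact_force: [0.6, -0.0, -0.9]
opening: 0.204
```

```bash
python3 wl.py w9.png syringe_mid inj_tray; python3 plan.py 10 15 425 322 -24 90
```

```text
syringe_mid 0.59 13726 px 239 321 97 386 mean [425. 323.] rect [424. 322.] [148.  38.] 89.0 pca 90.0
syringe_mid 0.52 100974 px 152 559 0 409 mean [463. 370.] rect [458. 333.] [172. 202.] 0.2 pca 161.6
  box 0.65 [424. 342.  59.]
inj_tray 0.82 101363 px 152 559 0 419 mean [463. 370.] rect [458. 330.] [171. 208.] 0.1 pca 161.7
  box 0.63 [467. 374.  11.]
now [425.4 322.4   1.1] [ 1.799e+02 -1.000e-01  9.010e+01] t 18.32 op 0.21 F [-0.4 -1.3 -1.2]
[[10.0, [-0.2, -0.2, 12.6], [0.0, -0.0, 0.0]], [10.0, [-0.2, -0.2, 12.6], [0.0, -0.0, 0.0]]]
```

{"fn": "servo_tool", "kwargs": {
  "rows": [
    [10, [0, 0, 10], [0, 0, 0]],
    [10, [0, 0, 7], [0, 0, 0]],
    [10, [0, 0, 5], [0, 0, 0]],
    [10, [0, 0, 2], [0, 0, 0]],
    [10, [0, 0, 0], [0, 0, 0]]
  ]
}}

```text
clock: 18.95
eef_pos: [424.4, 321.8, -24.2]
tcp_rot: [-3.141, 0.0, 1.573]
contact_force: [0.3, -0.4, -1.8]
opening: 0.202
```

{"fn": "servo_tool", "kwargs": {
  "rows": [
    [22, [0, 0, 0], [0, 0, 0]],
    [32, [0, 0, 0], [0, 0, 0]],
    [40, [0, 0, 0], [0, 0, 0]],
    [40, [0, 0, -10], [0, 0, 0]],
    [40, [0, 0, -35], [0, 0, 0]],
    [40, [0, 0, -50], [0, 0, 0]],
    [60, [0, 0, -30], [0, 0, 0]]
  ]
}}

```text
clock: 19.82
eef_pos: [425.3, 322.5, 104.0]
tcp_rot: [3.139, -0.002, 1.573]
contact_force: [0.5, -0.0, -0.1]
opening: 0.665
```

```bash
python3 plan.py 70 52 650 -100 130 125 683 -153 130 165
```

```text
now [425.3 322.5 104. ] [ 1.799e+02 -1.000e-01  9.010e+01] t 19.82 op 0.67 F [ 0.5 -0.  -0.1]
[[70.0, [-42.3, 22.4, -2.6], [0.0, -0.0, -3.5]], [70.0, [-43.6, 19.8, -2.6], [0.0, -0.0, -3.5]], [70.0, [-44.7, 17.1, -2.6], [0.0, -0.0, -3.5]], [70.0, [-45.7, 14.3, -2.6], [0.0, -0.0, -3.5]], [70.0, [-46.4, 11.5, -2.6], [0.0, -0.0, -3.5]], [70.0, [-47.1, 8.7, -2.6], [0.0, -0.0, -3.5]], [70.0, [-47.5, 5.8, -2.6], [0.0, -0.0, -3.5]], [70.0, [-47.8, 2.9, -2.6], [0.0, -0.0, -3.5]]]
[[70.0, [-47.8, -0.0, -2.6], [0.0, -0.0, -3.5]], [70.0, [-47.8, -2.9, -2.6], [0.0, -0.0, -3.5]], [70.0, [-15.6, -0.8, -0.0], [0.0, 0.0, -10.0]], [70.0, [-15.2, -3.5, -0.0], [0.0, 0.0, -10.0]], [70.0, [-14.4, -6.1, -0.0], [0.0, 0.0, -10.0]], [70.0, [-13.1, -8.5, -0.0], [0.0, 0.0, -10.0]]]
```

{"fn": "servo_tool", "kwargs": {
  "rows": [
    [70, [-42, 22, -3], [0, 0, -3.5]],
    [70, [-44, 20, -3], [0, 0, -3.5]],
    [70, [-45, 17, -3], [0, 0, -3.5]],
    [70, [-46, 14, -3], [0, 0, -3.5]],
    [70, [-46, 12, -3], [0, 0, -3.5]],
    [70, [-47, 9, -3], [0, 0, -3.5]],
    [70, [-47, 6, -3], [0, 0, -3.5]],
    [70, [-48, 3, -3], [0, 0, -3.5]]
  ]
}}

```text
clock: 20.82
eef_pos: [605.5, -17.2, 126.0]
tcp_rot: [3.141, 0.0, 2.063]
contact_force: [1.2, -0.1, -0.4]
opening: 0.819
```

{"fn": "servo_tool", "kwargs": {
  "rows": [
    [70, [-48, 0, -2], [0, 0, -3.5]],
    [70, [-48, -3, -2], [0, 0, -3.5]],
    [70, [-16, -1, 0], [0, 0, -10]],
    [70, [-15, -3, 0], [0, 0, -10]],
    [70, [-14, -6, 0], [0, 0, -10]],
    [70, [-13, -9, 0], [0, 0, -10]],
    [70, [0, 0, 0], [0, 0, 0]],
    [70, [0, 0, 0], [0, 0, 0]]
  ]
}}

```text
clock: 21.82
eef_pos: [682.7, -153.0, 129.2]
tcp_rot: [3.141, -0.0, 2.878]
contact_force: [-0.3, -0.8, -1.0]
opening: 0.819
```

```bash
python3 wl.py w10.png needle_box_mid dropper_mid; python3 plan.py 70 50 683 -153 -10 165
```

```text
needle_box_mid 0.78 4254 px 255 309 156 239 mean [ 680. -151.] rect [ 681. -151.] [41. 67.] 72.9 pca 164.0
  box 0.62 [ 678. -149.   31.]
dropper_mid 0.67 2151 px 451 515 116 156 mean [671.   4.] rect [672.   5.] [49. 29.] 75.4 pca 67.5
dropper_mid 0.36 3286 px 59 149 206 264 mean [ 669. -300.] rect [ 668. -296.] [46. 70.] 1.2 pca 84.9
  box 0.92 [671.   3.  41.]
now [ 682.9 -153.   129.1] [180.   -0.  165.1] t 22.07 op 0.82 F [-0.1 -0.1 -0.2]
[[70.0, [-0.0, 0.0, 46.4], [0.0, -0.0, 0.0]], [70.0, [-0.0, 0.0, 46.4], [0.0, -0.0, 0.0]], [70.0, [-0.0, 0.0, 46.4], [0.0, -0.0, 0.0]]]
```

View pics/w10.png

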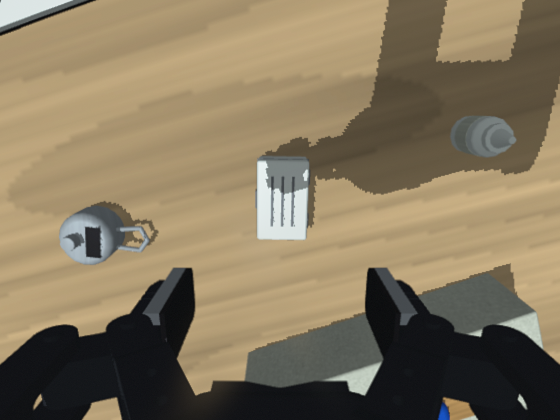

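```bash
python3 - <<'E'
from h import *
k=get_calibration("wrist");c=get_calibration("scene");d=get_calibration("side")
for z in (0,40,60,80): print(z,[at(k,*p,z)[:2].round().tolist() for p in((248,352),(505,268),(380,310))], "scene",[at(c,*p,z)[:2].round().tolist() for p in((97,297),(197,345))],"side",[at(d,*p,z)[:2].round().tolist() for p in((395,153),(384,182),(472,214))])
E
```

```text
0 [[829.0, -225.0], [804.0, 30.0], [816.0, -90.0]] scene [[817.0, -244.0], [803.0, 5.0]] side [[978.0, 119.0], [821.0, 18.0], [874.0, -220.0]]
40 [[801.0, -213.0], [780.0, 8.0], [790.0, -96.0]] scene [[825.0, -221.0], [811.0, 17.0]] side [[910.0, 65.0], [762.0, -31.0], [812.0, -254.0]]
60 [[787.0, -207.0], [767.0, -2.0], [777.0, -99.0]] scene [[829.0, -209.0], [816.0, 23.0]] side [[876.0, 37.0], [733.0, -55.0], [781.0, -270.0]]
80 [[773.0, -201.0], [755.0, -13.0], [764.0, -102.0]] scene [[833.0, -198.0], [820.0, 30.0]] side [[842.0, 10.0], [704.0, -79.0], [751.0, -287.0]]
```

{"fn": "servo_tool", "kwargs": {
  "rows": [
    [70, [0, 0, 50], [0, 0, 0]],
    [70, [0, 0, 50], [0, 0, 0]],
    [70, [0, 0, 35], [0, 0, 0]],
    [60, [0, 0, 14], [0, 0, 0]],
    [60, [0, 0, 5], [0, 0, 0]],
    [30, [0, 0, 0], [0, 0, 0]],
    [30, [0, 0, 0], [0, 0, 0]],
    [30, [0, 0, 0], [0, 0, 0]]
  ]
}}

```text
clock: 23.08
eef_pos: [684.2, -153.7, -23.4]
tcp_rot: [3.142, 0.002, 2.882]
contact_force: [-0.2, -0.2, 6.3]
opening: 0.455
```

{"fn": "servo_tool", "kwargs": {
  "rows": [
    [30, [0, 0, 0], [0, 0, 0]],
    [30, [0, 0, 0], [0, 0, 0]],
    [30, [0, 0, -4], [0, 0, 0]],
    [30, [0, 0, -6], [0, 0, 0]],
    [30, [0, 0, 0], [0, 0, 0]]
  ]
}}

```text
clock: 23.7
eef_pos: [683.4, -153.6, -14.4]
tcp_rot: [3.142, 0.001, 2.882]
contact_force: [-0.1, -0.5, -1.1]
opening: 0.453
```

```bash
python3 wl.py w11.png needle_box_mid;python3 plan.py 30 50 683 -153 105 165 508 367 105 90 508 367 10 90
```

```text
needle_box_mid 0.8 17380 px 225 336 197 365 mean [ 680. -153.] rect [ 683. -154.] [43. 75.] 74.4 pca 164.9
  box 0.64 [ 674. -150.   41.]
now [ 682.9 -153.5  -15.1] [-180.    -0.   165.1] t 23.85 op 0.46 F [-0.1 -1.5 -0.8]
[[30.0, [0.0, 0.2, -40.0], [-0.0, -0.0, 0.0]], [30.0, [0.0, 0.2, -40.0], [-0.0, -0.0, 0.0]], [30.0, [0.0, 0.2, -40.0], [-0.0, -0.0, 0.0]], [30.0, [27.6, 41.5, 0.0], [-0.0, -0.0, 6.8]], [30.0, [32.3, 38.0, 0.0], [-0.0, -0.0, 6.8]], [30.0, [36.6, 33.9, 0.0], [-0.0, -0.0, 6.8]], [30.0, [40.4, 29.3, 0.0], [-0.0, -0.0, 6.8]], [30.0, [43.6, 24.3, 0.0], [-0.0, -0.0, 6.8]]]
[[30.0, [46.1, 18.9, 0.0], [-0.0, -0.0, 6.8]], [30.0, [48.1, 13.3, 0.0], [-0.0, -0.0, 6.8]], [30.0, [49.3, 7.5, 0.0], [-0.0, -0.0, 6.8]], [30.0, [49.9, 1.6, 0.0], [-0.0, -0.0, 6.8]], [30.0, [49.7, -4.3, -0.0], [-0.0, -0.0, 6.8]], [30.0, [48.8, -10.2, -0.0], [-0.0, -0.0, 6.8]], [30.0, [0.0, -0.0, 47.5], [0.0, 0.0, 0.0]], [30.0, [0.0, -0.0, 47.5], [0.0, 0.0, 0.0]]]
```

{"fn": "servo_tool", "kwargs": {
  "rows": [
    [30, [0, 0, -35], [0, 0, 0]],
    [30, [0, 0, -45], [0, 0, 0]],
    [30, [0, 0, -40], [0, 0, 0]],
    [30, [28, 41, 0], [0, 0, 6.8]],
    [30, [32, 38, 0], [0, 0, 6.8]],
    [30, [37, 34, 0], [0, 0, 6.8]],
    [30, [40, 29, 0], [0, 0, 6.8]],
    [30, [44, 24, 0], [0, 0, 6.8]]
  ]
}}

```text
clock: 24.85
eef_pos: [601.4, 83.5, 104.9]
tcp_rot: [-3.142, -0.0, 2.284]
contact_force: [0.6, -0.1, -0.7]
opening: 0.457
```

{"fn": "servo_tool", "kwargs": {
  "rows": [
    [30, [46, 19, 0], [0, 0, 6.8]],
    [30, [48, 13, 0], [0, 0, 6.8]],
    [30, [49, 8, 0], [0, 0, 6.8]],
    [30, [50, 2, 0], [0, 0, 6.8]],
    [30, [50, -4, 0], [0, 0, 6.8]],
    [30, [49, -10, 0], [0, 0, 6.8]],
    [30, [0, 0, 40], [0, 0, 0]],
    [30, [0, 0, 40], [0, 0, 0]]
  ]
}}

```text
clock: 25.85
eef_pos: [506.4, 366.9, 24.3]
tcp_rot: [3.141, -0.001, 1.578]
contact_force: [0.6, -0.0, -0.3]
opening: 0.458
```

{"fn": "servo_tool", "kwargs": {
  "rows": [
    [30, [0, 0, 15], [0, 0, 0]],
    [30, [0, 0, 0], [0, 0, 0]]
  ]
}}

```text
clock: 26.1
eef_pos: [506.2, 365.3, 9.3]
tcp_rot: [-3.14, 0.001, 1.576]
contact_force: [-0.2, -0.5, -0.4]
opening: 0.456
```

```bash
python3 wl.py w12.png needle_box_mid inj_tray;python3 plan.py 30 20 508 367 -16 90
```

```text
needle_box_mid 0.85 17661 px 224 336 197 366 mean [506. 356.] rect [506. 354.] [89. 51.] 89.9 pca 89.9
  box 0.75 [508. 377.  63.]
inj_tray 0.55 49325 px 0 358 111 395 mean [448. 385.] rect [458. 355.] [171. 158.] 0.4 pca -167.4
  box 0.84 [442. 394.  10.]
now [507.7 366.3  11.5] [ 1.799e+02 -1.000e-01  9.030e+01] t 26.35 op 0.46 F [-0.3 -0.8 -0.1]
[[30.0, [0.3, 0.1, 13.8], [0.1, -0.0, 0.1]], [30.0, [0.3, 0.2, 13.8], [0.1, -0.0, 0.1]]]
```

{"fn": "servo_tool", "kwargs": {
  "rows": [
    [30, [0.5, 0.5, 12], [0, 0, 0]],
    [30, [0, 0, 8], [0, 0, 0]],
    [30, [0, 0, 5], [0, 0, 0]],
    [30, [0, 0, 1.5], [0, 0, 0]],
    [30, [0, 0, 0], [0, 0, 0]]
  ]
}}

```text
clock: 26.98
eef_pos: [506.6, 366.0, -15.5]
tcp_rot: [-3.141, 0.001, 1.576]
contact_force: [-5.7, -3.8, 16.3]
opening: 0.452
```

{"fn": "servo_tool", "kwargs": {
  "rows": [
    [44, [0, 0, 0], [0, 0, 0]],
    [52, [0, 0, 0], [0, 0, 0]],
    [54, [0, 0, 0], [0, 0, 0]],
    [54, [0, 0, -10], [0, 0, 0]],
    [54, [0, 0, -35], [0, 0, 0]],
    [60, [0, 0, -50], [0, 0, 0]],
    [60, [0, 0, -40], [0, 0, 0]]
  ]
}}

```text
clock: 27.85
eef_pos: [507.5, 366.6, 121.1]
tcp_rot: [3.14, -0.001, 1.576]
contact_force: [0.8, 0.4, -0.0]
opening: 0.705
```

```bash
python3 plan.py 60 55 674 8 110 90
```

```text
now [507.5 366.6 121.1] [ 1.799e+02 -1.000e-01  9.030e+01] t 27.85 op 0.71 F [ 0.8  0.4 -0. ]
[[60.0, [-44.9, 20.6, 1.4], [0.0, -0.0, 0.0]], [60.0, [-44.9, 20.6, 1.4], [0.0, -0.0, 0.0]], [60.0, [-44.9, 20.6, 1.4], [0.0, -0.0, 0.0]], [60.0, [-44.9, 20.7, 1.4], [0.0, -0.0, 0.0]], [60.0, [-44.9, 20.7, 1.4], [0.0, -0.0, 0.0]], [60.0, [-44.9, 20.7, 1.4], [0.0, -0.0, 0.0]], [60.0, [-44.9, 20.8, 1.4], [0.0, -0.0, 0.0]], [60.0, [-44.8, 20.8, 1.4], [0.0, -0.0, 0.0]]]
```

{"fn": "servo_tool", "kwargs": {
  "rows": [
    [60, [-45, 20.5, 1], [0, 0, 0]],
    [60, [-45, 20.5, 1], [0, 0, 0]],
    [60, [-45, 21, 1], [0, 0, 0]],
    [60, [-45, 21, 1], [0, 0, 0]],
    [60, [-45, 21, 1], [0, 0, 0]],
    [60, [-45, 21, 1], [0, 0, 0]],
    [60, [-45, 21, 1], [0, 0, 0]],
    [60, [-44, 20.5, 1], [0, 0, 0]]
  ]
}}

```text
clock: 28.85
eef_pos: [676.3, 6.6, 111.2]
tcp_rot: [3.141, -0.0, 1.576]
contact_force: [0.9, 0.2, -1.0]
opening: 0.701
```

{"fn": "servo_tool", "kwargs": {
  "rows": [
    [60, [0, 0, 0], [0, 0, 0]],
    [60, [0, 0, 0], [0, 0, 0]]
  ]
}}

```text
clock: 29.1
eef_pos: [675.2, 8.4, 110.7]
tcp_rot: [-3.141, -0.0, 1.576]
contact_force: [-0.0, -0.1, 0.1]
opening: 0.7
```

```bash
python3 wl.py w13.png dropper_mid; python3 - <<'E'
from h import *
a=grab_frame("scene")[215:335,340:470]; b=grab_frame("side")[140:215,145:265];k=cv2.imread("pics/w13.png")
cv2.imwrite("pics/c13.png",np.hstack([cv2.resize(a,(400,370),interpolation=cv2.INTER_CUBIC),cv2.resize(b,(400,370),interpolation=cv2.INTER_CUBIC)]))
c=get_calibration("scene");d=get_calibration("side")
for p in[(508,367,23),(508,262,38)]: print(px(c,p),px(d,p))
E
python3 plan.py 60 50 674 8 0 90
```

```text
dropper_mid 0.65 1677 px 256 298 180 228 mean [674.  13.] rect [673.  13.] [30. 35.] 0.2 pca 92.0
  box 0.6 [675.  14.  39.]
[417.44125805 298.0652938 ] [209.17848353 158.98884694]
[372.3256649  274.05677754] [229.84865246 167.93099078]
now [675.2   9.3 110.6] [-180.    -0.    90.4] t 29.35 op 0.7 F [-0.1 -0.3  0.2]
[[60.0, [-0.4, -0.4, 36.9], [-0.0, -0.0, 0.1]], [60.0, [-0.4, -0.4, 36.9], [-0.0, -0.0, 0.1]], [60.0, [-0.4, -0.4, 36.9], [-0.0, -0.0, 0.1]]]
```

View pics/c13.png

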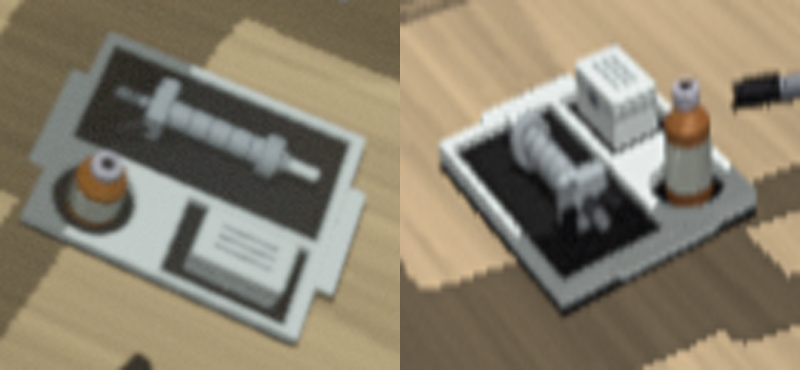

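```bash
cat > tr.py <<'E'
from h import *
import sys
def tri(rs):
    A=0;b=0
    for o,d in rs:
        d=d/np.linalg.norm(d);P=np.eye(3)-np.outer(d,d);A=A+P;b=b+P@o
    return np.linalg.solve(A,b)
C={n:get_calibration(n) for n in("scene","side")}
for n in C: grab_frame(n)
for a in sys.argv[1:]:
    t,X,Y,z=a.split(",");rs=[]
    for n in C:
        for r in trace(n,t):
            v,u=np.nonzero(r["mask"])
            if len(u)<20: continue
            p=at(C[n],u.mean(),v.mean(),float(z))
            if np.hypot(p[0]-float(X),p[1]-float(Y))<40:
                rs.append(ray(C[n],u.mean(),v.mean()));print(t,n,len(u),p.round(1));break
    if len(rs)==2: print("  TRI",tri(rs).round(1))
E
python3 tr.py needle_box_mid,508,367,23 bottle_mid,508,262,38 syringe_mid,425,322,25
```

```text
needle_box_mid scene 735 [507.5 367.8  23. ]
needle_box_mid side 346 [507.5 364.5  23. ]
  TRI [508.  367.2  22.2]
bottle_mid scene 355 [513.5 261.6  38. ]
bottle_mid side 302 [506.3 256.6  38. ]
  TRI [510.6 262.   34.1]
syringe_mid scene 808 [425.5 304.1  25. ]
syringe_mid side 486 [426.8 296.2  25. ]
  TRI [427.2 302.4  23.6]
```

{"fn": "servo_tool", "kwargs": {
  "rows": [
    [60, [1, 0, 45], [0, 0, 0]],
    [60, [0, 0, 45], [0, 0, 0]],
    [60, [0, 0, 30], [0, 0, 0]],
    [60, [0, 0, 12], [0, 0, 0]],
    [60, [0, 0, 3], [0, 0, 0]],
    [24, [0, 0, 0], [0, 0, 0]],
    [24, [0, 0, 0], [0, 0, 0]],
    [24, [0, 0, 0], [0, 0, 0]]
  ],
  "force": 30
}}

```text
clock: 30.75
eef_pos: [676.7, 9.2, -23.0]
tcp_rot: [3.139, -0.0, 1.576]
contact_force: [-0.6, 0.5, 6.6]
opening: 0.342
```

{"fn": "servo_tool", "kwargs": {
  "rows": [
    [24, [0, 0, 0], [0, 0, 0]],
    [24, [0, 0, 0], [0, 0, 0]],
    [24, [0, 0, -4], [0, 0, 0]],
    [24, [0, 0, -6], [0, 0, 0]],
    [24, [0, 0, 0], [0, 0, 0]]
  ]
}}

```text
clock: 31.38
eef_pos: [676.0, 9.2, -13.8]
tcp_rot: [3.14, 0.0, 1.576]
contact_force: [0.1, 0.5, 0.1]
opening: 0.339
```

```bash
python3 tr.py dropper_mid,675,10,40;python3 plan.py 24 45 675 10 95 90 464 -331 95 90 464 -331 5 90
```

```text
dropper_mid side 143 [666.2  -9.4  40. ]
now [675.4   9.2 -14.7] [-180.     0.    90.3] t 31.57 op 0.34 F [0.4 0.6 0.2]
[[24.0, [0.3, -0.1, -36.6], [-0.0, 0.0, 0.1]], [24.0, [0.3, -0.1, -36.6], [-0.0, 0.0, 0.1]], [24.0, [0.3, -0.1, -36.6], [-0.0, 0.0, 0.1]], [24.0, [-37.9, -23.4, -0.0], [0.0, 0.0, 0.0]], [24.0, [-37.9, -23.4, -0.0], [0.0, 0.0, 0.0]], [24.0, [-37.9, -23.4, -0.0], [0.0, 0.0, 0.0]], [24.0, [-37.9, -23.4, -0.0], [0.0, 0.0, 0.0]], [24.0, [-37.9, -23.4, -0.0], [0.0, 0.0, 0.0]]]
[[24.0, [-37.9, -23.4, -0.0], [0.0, 0.0, 0.0]], [24.0, [-37.9, -23.4, -0.0], [0.0, 0.0, 0.0]], [24.0, [-37.9, -23.4, -0.0], [0.0, 0.0, 0.0]], [24.0, [-37.9, -23.4, -0.0], [0.0, 0.0, 0.0]], [24.0, [0.0, -0.0, 45.0], [0.0, 0.0, 0.0]], [24.0, [0.0, -0.0, 45.0], [0.0, 0.0, 0.0]]]
```

{"fn": "servo_tool", "kwargs": {
  "rows": [
    [24, [0, 0, -35], [0, 0, 0]],
    [24, [0, 0, -40], [0, 0, 0]],
    [24, [0, 0, -35], [0, 0, 0]],
    [24, [-38, -23, 0], [0, 0, 0]],
    [24, [-38, -23, 0], [0, 0, 0]],
    [24, [-38, -23, 0], [0, 0, 0]],
    [24, [-38, -23, 0], [0, 0, 0]],
    [24, [-38, -24, 0], [0, 0, 0]]
  ]
}}

```text
clock: 32.58
eef_pos: [559.7, -182.5, 95.4]
tcp_rot: [-3.142, 0.0, 1.576]
contact_force: [1.5, -0.3, 0.5]
opening: 0.341
```

{"fn": "servo_tool", "kwargs": {
  "rows": [
    [24, [-38, -24, 0], [0, 0, 0]],
    [24, [-38, -24, 0], [0, 0, 0]],
    [24, [-38, -24, 0], [0, 0, 0]],
    [24, [-37, -23, 0], [0, 0, 0]],
    [24, [0, 0, 40], [0, 0, 0]],
    [24, [0, 0, 35], [0, 0, 0]],
    [24, [0, 0, 15], [0, 0, 0]],
    [24, [0, 0, 0], [0, 0, 0]]
  ]
}}

```text
clock: 33.58
eef_pos: [465.9, -332.4, 4.8]
tcp_rot: [-3.14, -0.001, 1.576]
contact_force: [0.4, 0.1, -1.3]
opening: 0.339
```

```bash
python3 wl.py w14.png drop_tray dropper_mid;python3 plan.py 24 20 464 -331 -18 90; python3 - <<'E'
from h import *
k=get_calibration("wrist");a=cv2.imread("pics/w14.png")
for p in [(463.5,-260,14),(463.5,-331,14)]:
    r=21 if p[1]>-300 else 28
    for t in np.linspace(0,6.28,24): q=px(k,(p[0]+r*np.cos(t),p[1]+r*np.sin(t),14));cv2.circle(a,tuple(int(i) for i in q),1,(0,0,255),-1)
cv2.imwrite("pics/w14b.png",a)
E
```

```text
drop_tray 0.72 42331 px 177 360 0 332 mean [ 461. -274.] rect [ 462. -297.] [ 79. 158.] 1.0 pca 88.6
  box 0.74 [ 462. -272.   12.]
dropper_mid 0.74 7152 px 240 319 237 358 mean [ 466. -342.] rect [ 466. -345.] [60. 36.] 82.1 pca 90.4
  box 0.74 [ 464. -325.   66.]
now [ 467.3 -333.4    6.8] [1.799e+02 1.000e-01 9.030e+01] t 33.83 op 0.34 F [ 0.8  0.3 -1. ]
[[24.0, [1.2, -1.7, 12.4], [0.0, 0.0, 0.2]], [24.0, [1.2, -1.7, 12.4], [0.0, 0.0, 0.2]]]
```

View pics/w14b.png

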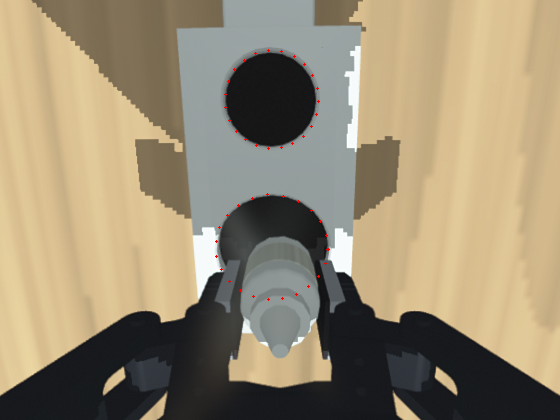

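The red predicted rims match the drop tray's cups (small one around (271,99), large one around (272,246)). I'll shift 3 mm and lower.

{"fn": "servo_tool", "kwargs": {
  "rows": [
    [24, [2, -3, 10], [0, 0, 0]],
    [24, [0, 0, 8], [0, 0, 0]],
    [24, [0, 0, 5], [0, 0, 0]],
    [24, [0, 0, 1.5], [0, 0, 0]],
    [24, [0, 0, 0], [0, 0, 0]]
  ]
}}

```text
clock: 34.45
eef_pos: [463.0, -330.8, -17.7]
tcp_rot: [-3.141, -0.0, 1.576]
contact_force: [-7.4, 3.9, 24.8]
opening: 0.339
```

{"fn": "servo_tool", "kwargs": {
  "rows": [
    [36, [0, 0, 0], [0, 0, 0]],
    [50, [0, 0, 0], [0, 0, 0]],
    [50, [0, 0, 0], [0, 0, 0]],
    [50, [0, 0, -10], [0, 0, 0]],
    [50, [0, 0, -35], [0, 0, 0]],
    [50, [0, 0, -50], [0, 0, 0]],
    [50, [0, 0, -20], [0, 0, 0]],
    [50, [0, 0, 0], [0, 0, 0]]
  ]
}}

```text
clock: 35.45
eef_pos: [464.5, -331.8, 98.1]
tcp_rot: [3.138, 0.002, 1.576]
contact_force: [0.0, 0.1, 0.6]
opening: 0.585
```

```bash
python3 tr.py vial_mid,491,-85,24; python3 plan.py 50 50 491 -84 98 90 491 -84 -10 90
```

```text
vial_mid scene 137 [490.8 -83.5  24. ]
vial_mid side 230 [491.4 -86.1  24. ]
  TRI [491.3 -84.5  23.4]
now [ 462.6 -330.4   94.8] [-1.799e+02 -1.000e-01  9.030e+01] t 35.65 op 0.59 F [-0.5  0.1 -0.6]
[[50.0, [49.2, 5.9, -0.6], [-0.0, -0.0, 0.1]], [50.0, [49.2, 5.9, -0.6], [-0.0, -0.0, 0.1]], [50.0, [49.3, 5.8, -0.6], [-0.0, -0.0, 0.1]], [50.0, [49.3, 5.8, -0.6], [-0.0, -0.0, 0.1]], [50.0, [49.3, 5.7, -0.6], [-0.0, -0.0, 0.1]], [50.0, [0.0, -0.0, 36.0], [0.0, 0.0, 0.0]], [50.0, [0.0, -0.0, 36.0], [0.0, 0.0, 0.0]], [50.0, [0.0, -0.0, 36.0], [0.0, 0.0, 0.0]]]
```

{"fn": "servo_tool", "kwargs": {
  "rows": [
    [50, [49, 6, 0], [0, 0, 0]],
    [50, [49, 6, 0], [0, 0, 0]],
    [50, [49, 6, 0], [0, 0, 0]],
    [50, [50, 6, 0], [0, 0, 0]],
    [50, [49.5, 5, 0], [0, 0, 0]],
    [50, [0, 0, 0], [0, 0, 0]],
    [50, [0, 0, 45], [0, 0, 0]],
    [50, [0, 0, 35], [0, 0, 0]]
  ]
}}

```text
clock: 36.65
eef_pos: [490.4, -84.8, 14.2]
tcp_rot: [-3.141, 0.0, 1.576]
contact_force: [0.1, -0.1, -0.7]
opening: 0.582
```

{"fn": "servo_tool", "kwargs": {
  "rows": [
    [50, [0, 0, 25], [0, 0, 0]],
    [50, [0, 0, 12], [0, 0, 0]],
    [50, [0, 0, 5], [0, 0, 0]],
    [18, [0, 0, 0], [0, 0, 0]],
    [18, [0, 0, 0], [0, 0, 0]],
    [18, [0, 0, 0], [0, 0, 0]],
    [18, [0, 0, 0], [0, 0, 0]],
    [18, [0, 0, 0], [0, 0, 0]]
  ]
}}

```text
clock: 37.65
eef_pos: [491.7, -84.4, -25.3]
tcp_rot: [3.14, 0.0, 1.576]
contact_force: [-1.0, -0.4, 6.5]
opening: 0.27
```

{"fn": "servo_tool", "kwargs": {
  "rows": [
    [18, [0, 0, -4], [0, 0, 0]],
    [18, [0, 0, -6], [0, 0, 0]],
    [18, [0, 0, 0], [0, 0, 0]]
  ]
}}

```text
clock: 38.02
eef_pos: [491.4, -84.4, -15.5]
tcp_rot: [3.141, 0.0, 1.576]
contact_force: [-0.1, -0.1, -0.4]
opening: 0.273
```

```bash
python3 tr.py vial_mid,491,-85,34 dropper_mid,463,-331,37; python3 plan.py 18 50 491 -84 92 90 463.5 -260 92 90 463.5 -260 0 90
```

```text
vial_mid scene 52 [492.  -76.2  34. ]
vial_mid side 133 [495.1 -90.2  34. ]
  TRI [494.7 -81.7  30.8]
dropper_mid scene 211 [ 468. -325.   37.]
dropper_mid side 454 [ 456.7 -335.6   37. ]
  TRI [ 463.7 -330.3   29.5]
now [490.9 -84.3 -16.2] [-180.    -0.    90.3] t 38.33 op 0.27 F [-0.3 -0.1 -0.1]
[[18.0, [0.1, 0.0, -36.1], [-0.0, -0.0, 0.1]], [18.0, [0.1, 0.0, -36.1], [-0.0, -0.0, 0.1]], [18.0, [0.1, 0.0, -36.1], [-0.0, -0.0, 0.1]], [18.0, [-44.0, -6.9, -0.0], [0.0, 0.0, 0.0]], [18.0, [-44.0, -6.9, -0.0], [0.0, 0.0, 0.0]], [18.0, [-44.0, -6.9, -0.0], [0.0, 0.0, 0.0]], [18.0, [-44.0, -6.9, -0.0], [0.0, 0.0, 0.0]], [18.0, [0.0, -0.0, 46.0], [0.0, 0.0, 0.0]]]
[[18.0, [0.0, -0.0, 46.0], [0.0, 0.0, 0.0]]]
```

{"fn": "servo_tool", "kwargs": {
  "rows": [
    [18, [0, 0, -35], [0, 0, 0]],
    [18, [0, 0, -38], [0, 0, 0]],
    [18, [0, 0, -35], [0, 0, 0]],
    [18, [-44, -7, 0], [0, 0, 0]],
    [18, [-44, -7, 0], [0, 0, 0]],
    [18, [-44, -7, 0], [0, 0, 0]],
    [18, [-44, -7, 0], [0, 0, 0]],
    [18, [0, 0, 0], [0, 0, 0]]
  ]
}}

```text
clock: 39.33
eef_pos: [463.6, -262.9, 91.9]
tcp_rot: [3.141, 0.001, 1.573]
contact_force: [-0.0, -0.0, -0.4]
opening: 0.272
```

{"fn": "servo_tool", "kwargs": {
  "rows": [
    [18, [0, 0, 40], [0, 0, 0]],
    [18, [0, 0, 35], [0, 0, 0]],
    [18, [0, 0, 15], [0, 0, 0]],
    [18, [0, 0, 5], [0, 0, 0]],
    [18, [0, 0, 0], [0, 0, 0]]
  ]
}}

```text
clock: 39.95
eef_pos: [464.5, -260.4, -2.5]
tcp_rot: [3.141, 0.0, 1.576]
contact_force: [-0.2, 0.7, 0.4]
opening: 0.271
```

```bash
python3 plan.py 18 20 463.5 -260 -19.5 90; python3 wl.py w15.png drop_tray
```

```text
now [ 464.5 -260.4   -2.5] [180.    0.   90.3] t 39.95 op 0.27 F [-0.2  0.7  0.4]
[[18.0, [0.4, -1.0, 17.0], [0.0, 0.0, 0.3]]]
drop_tray 0.72 16225 px 186 358 167 381 mean [ 460. -247.] rect [ 461. -272.] [ 79. 114.] 0.4 pca 88.1
  box 0.77 [ 460. -243.   13.]
```

{"fn": "servo_tool", "kwargs": {
  "rows": [
    [18, [0, -1, 8], [0, 0, 0]],
    [18, [0, 0, 5], [0, 0, 0]],
    [18, [0, 0, 3], [0, 0, 0]],
    [18, [0, 0, 0.5], [0, 0, 0]],
    [18, [0, 0, 0], [0, 0, 0]]
  ]
}}

```text
clock: 40.72
eef_pos: [462.7, -260.3, -19.3]
tcp_rot: [-3.141, -0.0, 1.576]
contact_force: [-1.2, 0.9, 6.2]
opening: 0.271
```

{"fn": "servo_tool", "kwargs": {
  "rows": [
    [30, [0, 0, 0], [0, 0, 0]],
    [44, [0, 0, 0], [0, 0, 0]],
    [44, [0, 0, 0], [0, 0, 0]],
    [44, [0, 0, -10], [0, 0, 0]],
    [44, [0, 0, -35], [0, 0, 0]],
    [44, [0, 0, -50], [0, 0, 0]],
    [44, [0, 0, -40], [0, 0, 0]]
  ]
}}

```text
clock: 41.6
eef_pos: [463.3, -260.6, 118.0]
tcp_rot: [3.14, 0.001, 1.576]
contact_force: [0.9, -1.0, -0.1]
opening: 0.512
```

{"fn": "servo_tool", "kwargs": {
  "rows": [
    [44, [50, 0, -10], [0, 0, 0]],
    [44, [60, 0, 0], [0, 0, 0]],
    [44, [60, 0, 0], [0, 0, 0]],
    [44, [60, 0, 0], [0, 0, 0]],
    [44, [20, 0, 0], [0, 0, 0]],
    [44, [0, 0, 0], [0, 0, 0]]
  ]
}}

```text
clock: 42.35
eef_pos: [461.7, -9.2, 126.1]
tcp_rot: [3.141, 0.0, 1.579]
contact_force: [1.0, -0.4, -0.3]
opening: 0.518
```

```bash
python3 tr.py vial_mid,463,-260,30 dropper_mid,463,-331,37 bottle_mid,508,262,38 needle_box_mid,508,367,23 syringe_mid,425,322,25 counter,671,-312,20 marker,652,312,8; python3 - <<'E'
from h import *
s=grab_frame("scene");d=grab_frame("side")
r=lambda a:cv2.resize(a,(400,300),interpolation=cv2.INTER_CUBIC)
cv2.imwrite("pics/fin.png",np.vstack([np.hstack([r(s[215:335,330:490]),r(s[120:210,110:230])]),np.hstack([r(d[130:220,145:265]),r(d[250:340,320:440])])]))
print(sense()["eef_pos"])
E
```

```text
vial_mid scene 155 [ 462.6 -262.6   30. ]
vial_mid side 341 [ 462.6 -262.9   30. ]
  TRI [ 462.6 -262.7   29.9]
dropper_mid scene 176 [ 468.8 -323.6   37. ]
dropper_mid side 404 [ 457.2 -335.6   37. ]
  TRI [ 464.4 -329.6   28.9]
bottle_mid scene 344 [513.4 263.9  38. ]
bottle_mid side 327 [505.5 254.1  38. ]
  TRI [510.8 263.5  32.7]
needle_box_mid scene 721 [507.7 367.8  23. ]
needle_box_mid side 320 [508.1 364.7  23. ]
  TRI [508.3 367.2  22.4]
syringe_mid scene 852 [425.8 302.9  25. ]
syringe_mid side 376 [426.4 297.4  25. ]
  TRI [426.8 301.8  23.9]
counter scene 424 [ 675.8 -309.    20. ]
counter side 505 [ 666.  -318.9   20. ]
  TRI [ 673.8 -313.9   13.3]
marker scene 389 [652.5 313.8   8. ]
marker side 175 [648.6 316.    8. ]
  TRI [650.5 315.2   7.1]
[461.64738017 -10.39417828 125.46221789]
```

View pics/fin.png

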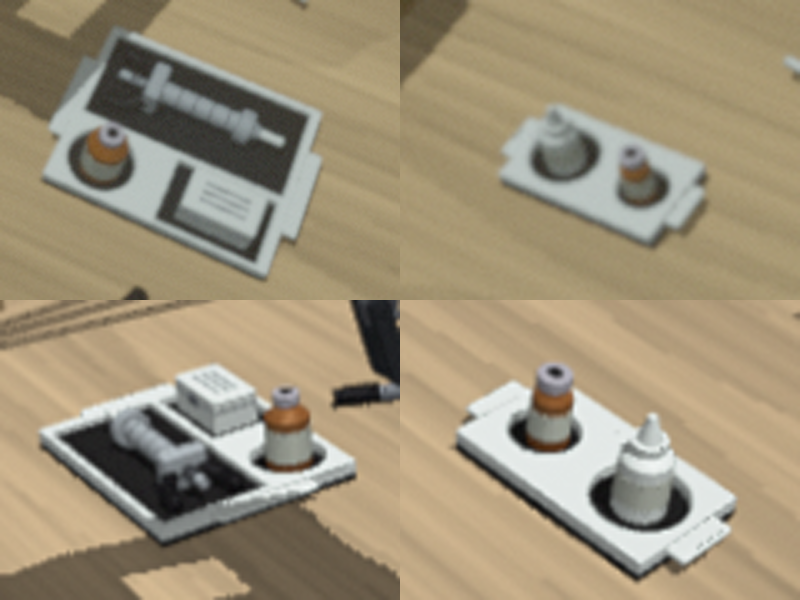

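```bash
python3 -c "
from rig import sign_off;print(sign_off())"
```

```text
the job is handed in; nothing more can be done
None
```

I placed all five items in their own recesses and handed the job in at about 43 s of the 141 s allowed; it gave no verdict.

**Last checks**
- **Position:** I located each item from both fixed cameras against the tray positions I had measured. The vial, dropper bottle, bottle, needle box and syringe width all read within about 3 mm of their recess centres.
- **Syringe lengthwise:** this was only estimated, at about 4 mm off centre. I inferred it from the outline, which is weighted towards the handles.
- **Upright and seated:** the final picture shows the bottles and vial upright and everything down in its recess. The measured heights agree with that.
- **Counter and marker:** both read at about their starting positions, and the arm had moved clear of everything.

**What disagreed**
- **Finger ends:** the fingers ended about 35–40 mm above the stated TCP. My first grip therefore only pinched the bottle's shoulder. I opened, lowered, re-gripped, and used the corrected height for everything after that.
- **Contact on placing:** the needle box showed about 16 N and the dropper bottle about 25 N as they touched down. Both then measured as seated.

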